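# Refit the dust extractor's filter cassette and start the fan

## Robot

A 7-joint arm with a two-finger parallel gripper is mounted at the origin on a cart in front of the work surface, level with it; the furniture and walls round the work are solid. World frame = base frame: x ahead of the robot, y to its left, z up, the work surface at z = 0. Lengths are in m, angles in rad, forces in N, time in s.
With the tool pointing down it reaches from about 0.4 to 0.9 m from the base axis. Payload 5.5 kg.
Tool frame: the origin (TCP) lies where the fingers leave the gripper's body, on its centre line; the fingertips stand 73 mm ahead of it and the grasp point (between the pads) lies 54 mm ahead of it; z points along the fingers, y is the line along which they close (so a half turn about z gives the same grasp; the last joint's range is limited). The gripper opens to 85 mm and grips with 20 to 120 N. Pads are 22 mm wide; open, the fingers measure 114 mm over their backs; the gripper's body (76 mm by 85 mm) begins 54 mm behind the grasp point. The pads swing forward as they close: fully open they stand 13 mm farther back than shut.
Start: joints at [1.467, 0.501, -0.427, 1.55, 0.221, 1.138, -0.21], TCP at [0.233, -0.607, 0.304] pointing down, gripper open.
Joint ranges: [-2.88, 2.88], [-0.31, 2.03], [-1.54, 1.56], [0.2, 2.42], [-1.41, 4.55], [0.19, 2.02], [-2.57, 2.57]. Speed limits (rad/s): [2.57, 2.57, 3.14, 3.14, 3.14, 3.14, 3.14].

## Interface

Orientations are given as [roll, pitch, yaw] about the fixed x, y, z axes, in that order (R = Rz(yaw) Ry(pitch) Rx(roll)).
In Python, from cell import manip gives the robot as it stands.
- The arm moves only by the shell command python3 -m inch 'ROWS' [FORCE]. ROWS is JSON, a list of rows, each an object of numbers: "wx", "wy", "wz": the turn, a rotation vector about the tool's x, y, z in rad; "dx", "dy", "dz": the shift along the tool's x, y, z in m; "grip": the closure, from 0 (fully open) to 1 (shut). In form: [{"wx": .., "wy": .., "wz": .., "dx": .., "dy": .., "dz": .., "grip": ..}, ...]. A call has 1 to 5 rows; each row shifts and turns the commanded pose from where the row before left it, along the tool's axes as they then stand; what a row does not reach is not made up. A row lasts 1/12 s, in which the tool goes at most 41.7 mm and 7.16 degrees, less where a joint would pass 70% of its speed; a pose out of reach is approached as far as the arm can. A call is refused whole if a number of a shift passes 0.0417 or a number of a turn 0.125, either way. A call with a gripper value outside its range is refused whole. The fingers move at their own pace and stop on an object; FORCE is the grip in N (left out, the last holds). Time passes only in rows, so rows that do not move let the fingers close. It gives the time, the measured TCP pose, the force, the opening and the grip force at its end, in the units of the state.
- manip.state(): the state, without advancing time (a new reading comes with each control period).
- manip.grab_frame(name): name is "scene" or "top" or "wrist"; returns (picture, depth): 480x640x3 uint8, blue, green, red; 480x640 float32, m along the optical axis (not along the pixel's ray), 0 where there is no reading.
- manip.calibration(name): a dict with "K" (3x3 intrinsics, pixels), "dist_coeffs" ([k1, k2, p1, p2, k3] as OpenCV has them; the pictures are not rectified), "R" (3x3) and "t" (3): a world point X has camera coordinates R X + t; the wrist camera has in their place "T_tool_cam" (4x4, takes a point from camera to tool coordinates, whose origin is the TCP and whose axes are the flange's). Camera axes: x right, y down, z forward; pixel columns grow to the right and rows downward; lengths in m; the calibration is good to about 2 mm. A picture is of the moment at which its call begins: read the wrist's pose just before it. calibration takes no time and is no camera call.
- manip.finish_job(): hands the job in; it is judged then, once.
Trained networks look in the newest picture that a camera, given by its name, has taken for a name from the list of things; names that differ only in an ending like _2 or _b are one class to them, and where a whole thing is asked for, a point or a joint stands for the part that bears it (a point fixed in the world has none). Each returns a list of dicts, best first, with "confidence" (0 to 1); they miss things now and then, are a little off and sometimes report something else, mostly with a low value. They report only what shows in the picture. A call takes as long as a camera call.
- manip.search_frame(camera, label): "box" ([centre column, centre row, width, height] in pixels, round what is visible of it).
- manip.silhouettes(camera, label): "pixels" (480x640 bool, what is visible of it) and "box" ([centre column, centre row, width, height] in pixels, round what is visible of it).
The state is a dict: "time_s": time; "qpos": joint angles; "joint_vel": joint speeds; "joint_torque": joint torques, N m; "tool_pos": TCP position; "eef_rot": TCP orientation; "contact_force": force on the tool from outside, world axes, zero at the start; "moment": the same for the moment, N m; "gripper_width": opening from 0.0 (shut) to 1.0 (fully open); "finger_force": force on a finger pad.
Only numpy, scipy, OpenCV 4.12 (cv2) and the standard library are available. Lean on these libraries where they do the work, as an engineer would, in place of code of your own. Each camera call takes 0.05 s, during which the arm holds its last target. There are 200 camera calls.

## Task

The bench dust extractor needs its filter back before any more plaster is sanded. Hook the tongue of the filter cassette under the lip of the filter tray, swing the cassette down and press it home, without forcing it, so that it lies flat in the tray under the spring catch; the tray is clamped a little nearer or farther each time, so feel for its end stop. Only then flip the fan's toggle switch over to on, and do not disturb the bowls and bottles round about.

Things in the scene. Friction and masses are not known exactly. Their poses are not given: they have to be found in the camera images.
- extractor: Grey bench dust extractor, low box 285 x 160 mm, fixed on the table. Origin: under the filter bay; z up; x from its console (x -140 to -87 mm, nearer the robot) to its motor hump (x 97 to 145); y to its left. Console top z 76, hump top z 98. Between them lies the filter tray (metal frame, rim z 78), clamped through slotted screws ANYWHERE from 10 mm nearer to 10 mm farther along x: not measured.
- lip_mid (a point): Middle of the lower edge of the tray's lip if the tray stood mid-way: (-59, 0, 68) mm in the extractor's frame, same axes; the true lip is up to 10 mm nearer or farther along x (point does not follow). The rigid lip, z 68 to 78, covers the tray's full width (y -63 to 63) from the end stop, an upright wall hidden 11 mm behind the lip's edge. Below it is open space down to z 20.
- bay_home (a point): Home of the rib's centre (cassette_grip) if the tray stood mid-way: (10, 0, 80) mm in the extractor's frame, same axes; truly up to 10 mm off along x. Home, the cassette lies flat with its tongue against the end stop, top at z 66, resting on 12 mm wide ledges (z 52) along the tray's sides, which begin 50 mm from the end stop. Play: 3 mm at each side, 2.5 mm lengthwise. Feel for the end stop.
- catch_mid (a point): Middle of the catch roller with the tray mid-way: (74.5, 0, 70) mm in the extractor's frame. The tray's far wall, 142.5 mm from its end stop, rises to z 100; low in it a sprung, free-turning roller (radius 7, 19 long, axis along y) stands out 5 mm. The cassette's far end lands on it, sloping about 10 degrees; 10 to 20 N down on the rib pushes it past, the roller snaps over its edge and holds it.
- cassette_grip (a point): Centre of the grip rib of the loose filter cassette. Cassette: 140 (x) x 120 (y) x 14 mm, 0.15 to 0.31 kg, grey frame, white pleats; starts flat on the table, rib up. Axes: z out of its top, -x to the tongue end. The rib runs along y on its top: 12 mm thick (x), 64 mm long, 28 mm high, so this point is 14 mm above the top, 80 mm from the tongue's edge, 60 mm from the far edge.
- tongue_edge (a point): Middle of the top edge of the tongue end: (-80, 0, -14) mm from cassette_grip, same axes. The tongue is the first 26 mm, full width, only the upper 6 mm thick. The cassette fits in only sloping, tongue low, at over 20 degrees (31 does well): tongue edge in front of the lip, 7 to 12 mm below its underside, then towards the console up to the end stop, then turned down about that edge.
- far_edge (a point): Middle of the top edge of the cassette's far end: (60, 0, -14) mm from cassette_grip, same axes. Full 14 mm thick.
- fan_switch (a joint): Fan toggle switch: steel bat 27 mm long, 8 mm thick near its tip, on the console; pivot at (-124, -40, 78) mm in the extractor's frame, swinging along y. Angle in rad: -0.35 off (leans to the extractor's +y), 0 upright, +0.35 on (leans to -y). An over-centre spring throws it to whichever side it leans; about 4 N sideways at the tip moves it. Only a 13 mm tall dial (y 42) and lamp stand beside it.
- switch_tip (a point): A point on the switch bat's axis 24 mm from its pivot, 3 mm below its very end; at z about 101 mm.
- big_bowl: Restored bowl, 130 mm across, 61 mm high, standing behind the work; origin under its centre, on the table. Leave it alone.
- small_bowl: Restored bowl, 86 mm across, 53 mm high, standing at the right; origin under its centre. Leave it alone.
- dropper: Small brown dropper bottle, 33 mm across, 102 mm high; origin under its centre. Leave it alone.
- jar: Brown jar with a blue cap, 47 mm across, 81 mm high; origin under its centre. Leave it alone.

How it is judged:
By the outcome, as a careful person would: the job done as asked, in the order asked, and still so for the second after the job is handed in, with the robot touching nothing.
It also fails if it takes over 61 s, if anything falls off the work surface, if the arm or the gripper's body presses on something with over 40 N, if the wrist force passes 120 N, or if a joint passes its speed limit or range.

## Working session

There is one attempt and no reset: what is moved stays moved. The work goes in short steps, Python scripts to look and compute and a shell command to move; the robot and the scene stay as the last step left them, time stands still between calls to the robot, and variables do not carry over. Pictures are saved under pics/ and viewed, at most 10 in all, crops included, and the job is handed in when it is done.

```bash
ls; mkdir -p pics; cat > h.py <<'E'
import numpy as np, cv2
from scipy.spatial.transform import Rotation as Rot
from cell import manip
def cloud(cam):
    s=manip.state(); img,d=manip.grab_frame(cam); c=manip.calibration(cam)
    K=np.array(c["K"]);dc=np.array(c["dist_coeffs"])
    v,u=np.mgrid[0:480,0:640]
    n=cv2.undistortPoints(np.stack([u,v],-1).reshape(-1,1,2).astype(float),K,dc).reshape(480,640,2)
    P=np.dstack([n[...,0]*d,n[...,1]*d,d])
    if "R" in c:
        W=(P-np.array(c["t"]))@np.array(c["R"])
    else:
        T=np.array(c["T_tool_cam"]); t=P@T[:3,:3].T+T[:3,3]
        W=t@Rot.from_euler('xyz',s["eef_rot"]).as_matrix().T+np.array(s["tool_pos"])
    W[d==0]=np.nan
    return img,W
def project(cam,X):
    c=manip.calibration(cam)
    return cv2.projectPoints(np.array(X,float).reshape(-1,3),cv2.Rodrigues(np.array(c["R"]))[0],np.array(c["t"]),np.array(c["K"]),np.array(c["dist_coeffs"]))[0].reshape(-1,2)
E
cat > a.py <<'E'
from h import *
print(manip.state())
for cam in ["top","scene"]:
    img,W=cloud(cam); cv2.imwrite(f"pics/{cam}0.png",img); np.save(cam+".npy",W)
    for l in ["extractor","cassette_grip","fan_switch","big_bowl","small_bowl","dropper","jar"]:
        r=manip.silhouettes(cam,l)
        for k in r[:2]:
            p=W[k["pixels"]]; p=p[~np.isnan(p[:,0])]
            print(cam,l,round(k["confidence"],2),np.round(k["box"]),len(p), np.round(np.percentile(p,[3,50,97],axis=0),3).tolist() if len(p) else "")
            if k is r[0]: np.save(f"{cam}_{l}.npy",k["pixels"])
E
python3 a.py
```

```text
pics
{'time_s': 0.0, 'qpos': array([ 1.4672345 ,  0.50184747, -0.42676148,  1.55148138,  0.22079171,
        1.13828012, -0.21029863]), 'joint_vel': array([-1.60479403e-06,  6.45284679e-04, -6.98983525e-04,  1.62768143e-04,
        7.59028044e-04, -1.05870821e-03,  7.46443384e-04]), 'joint_torque': array([ 5.28881828e-04, -5.69509828e+01, -5.81601262e+00, -2.80937272e+01,
        1.07115580e-02,  1.21605655e-02,  3.45517185e-05]), 'tool_pos': array([ 0.23282624, -0.60626788,  0.30284375]), 'eef_rot': array([-3.13962946e+00, -6.01553897e-05,  3.66794677e-01]), 'contact_force': array([-0.20362736,  0.15641134,  0.34427495]), 'moment': array([ 0.03060377, -0.02127783, -0.03643269]), 'finger_force': 0.0, 'gripper_width': 1.002605516340667}
top extractor 0.94 [317. 254.  96. 154.] 11960 [[0.473, -0.154, 0.018], [0.609, -0.078, 0.076], [0.738, -0.001, 0.1]]
top extractor 0.59 [182. 262.  67.  73.] 4006 [[0.536, 0.145, 0.006], [0.602, 0.202, 0.012], [0.668, 0.259, 0.041]]
top cassette_grip 0.96 [179. 260.  66.  72.] 3997 [[0.536, 0.145, 0.006], [0.602, 0.201, 0.012], [0.668, 0.259, 0.041]]

[... 1058 characters left out ...]
scene big_bowl 0.75 [225. 253.  56.  45.] 2134 [[0.753, -0.022, 0.006], [0.823, 0.018, 0.033], [0.867, 0.093, 0.061]]
scene big_bowl 0.68 [327. 252. 136. 106.] 9253 [[0.466, -0.152, 0.015], [0.607, -0.062, 0.071], [0.735, 0.011, 0.099]]
scene small_bowl 0.69 [329. 181.  32.  29.] 750 [[0.679, -0.341, 0.008], [0.722, -0.319, 0.035], [0.754, -0.262, 0.054]]
scene dropper 0.9 [260. 280.  18.  32.] 403 [[0.679, 0.057, 0.009], [0.689, 0.072, 0.054], [0.704, 0.08, 0.096]]
scene dropper 0.74 [327. 181.  32.  28.] 745 [[0.679, -0.341, 0.008], [0.721, -0.319, 0.035], [0.754, -0.262, 0.054]]
scene jar 0.7 [287. 191.  16.  19.] 381 [[0.753, -0.218, 0.04], [0.773, -0.191, 0.075], [0.797, -0.177, 0.086]]
```

```bash
cat > b.py <<'E'
from h import *
img=cv2.imread("pics/top0.png")
c=img[130:350,130:460]; cv2.imwrite("pics/top0c.png",cv2.resize(c,(792,528),interpolation=cv2.INTER_CUBIC))
W=np.load("top.npy")
def rect(p):
    r=cv2.minAreaRect((p[:,:2]*1000).astype(np.float32)); return np.round(r[0],1),np.round(r[1],1),round(r[2],2)
def pts(l,lo,hi):
    m=np.load(f"top_{l}.npy").astype(np.uint8); m=cv2.dilate(m,np.ones((5,5)))>0
    p=W[m]; p=p[~np.isnan(p[:,0])]; return p[(p[:,2]>lo)&(p[:,2]<hi)]
p=pts("cassette_grip",0.006,0.02); print("cass body",rect(p))
p=pts("cassette_grip",0.034,0.048); print("rib",rect(p),p[:,2].mean(),len(p),np.round(p[:,:2].mean(0),4))
p=pts("extractor",0.03,0.2); print("extr",rect(p))
q=p[(p[:,2]>.092)&(p[:,2]<.11)&(p[:,0]>.65)]; print("hump",rect(q),q[:,2].mean(),len(q))
q=p[(p[:,2]>.070)&(p[:,2]<.082)&(p[:,0]<.53)]; print("console",rect(q),q[:,2].mean())
q=p[(p[:,2]>.085)&(p[:,0]<.53)]; print("switch",np.round(q,3).tolist())
for y in np.arange(-.15,0.01,.012):
    pass
E
python3 b.py
```

```text
cass body (array([602.1, 205.6]), array([141.4, 125.7]), 5.14)
rib (array([612.3, 202.9]), array([13. , 61.8]), 4.05) 0.04129529323755752 198 [0.6119 0.2024]
extr (array([612.4, -75.6]), array([297.1, 163.1]), 5.37)
hump (array([709.1, -67.6]), array([ 78.5, 159. ]), 5.3) 0.09716509628745837 2929
console (array([499.2, -87.6]), array([ 71.3, 160.3]), 4.38) 0.07707201453908492
switch [[0.487, -0.131, 0.086], [0.486, -0.119, 0.1], [0.486, -0.121, 0.101], [0.486, -0.122, 0.105], [0.486, -0.124, 0.101], [0.486, -0.127, 0.095], [0.486, -0.131, 0.086], [0.486, -0.047, 0.086], [0.486, -0.049, 0.085], [0.484, -0.119, 0.1], [0.484, -0.12, 0.104], [0.484, -0.122, 0.104], [0.484, -0.124, 0.104], [0.484, -0.126, 0.098], [0.484, -0.129, 0.086], [0.484, -0.043, 0.088], [0.484, -0.045, 0.09], [0.484, -0.047, 0.089], [0.484, -0.049, 0.087], [0.484, -0.051, 0.088], [0.484, -0.053, 0.089], [0.483, -0.089, 0.086], [0.482, -0.119, 0.101], [0.482, -0.12, 0.104], [0.482, -0.122, 0.104], [0.482, -0.124, 0.104], [0.482, -0.126, 0.095], [0.482, -0.129, 0.086], [0.482, -0.041, 0.088], [0.482, -0.043, 0.087], 
[... 744 characters left out ...]
 0.089], [0.476, -0.047, 0.09], [0.476, -0.049, 0.089], [0.476, -0.051, 0.09], [0.476, -0.054, 0.092], [0.475, -0.039, 0.086], [0.475, -0.041, 0.089], [0.475, -0.043, 0.088], [0.475, -0.045, 0.089], [0.474, -0.047, 0.088], [0.475, -0.049, 0.092], [0.474, -0.051, 0.087], [0.474, -0.053, 0.087], [0.474, -0.054, 0.089], [0.473, -0.041, 0.088], [0.473, -0.043, 0.09], [0.473, -0.045, 0.089], [0.473, -0.049, 0.089], [0.472, -0.051, 0.089], [0.472, -0.052, 0.087], [0.472, -0.054, 0.087], [0.471, -0.043, 0.087], [0.471, -0.045, 0.09], [0.471, -0.047, 0.092], [0.471, -0.049, 0.092], [0.471, -0.051, 0.088], [0.471, -0.052, 0.088], [0.469, -0.045, 0.089], [0.469, -0.047, 0.089], [0.469, -0.049, 0.088]]
```

View pics/top0c.png

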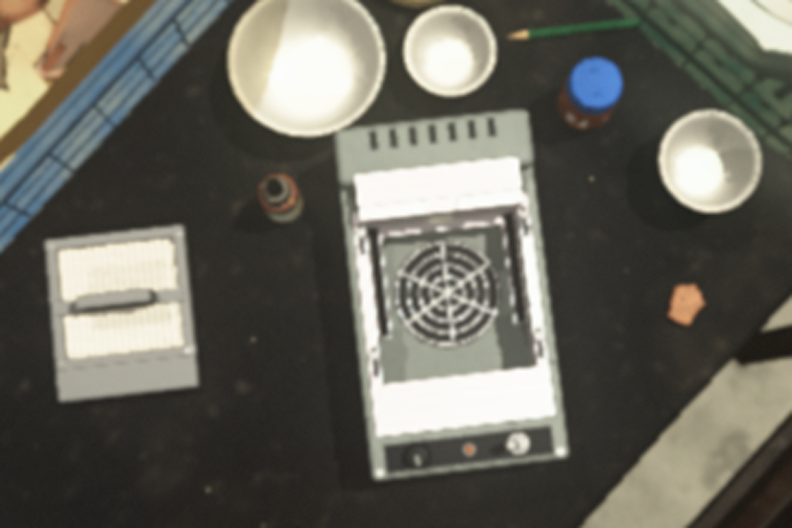

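View pics/scene0.png

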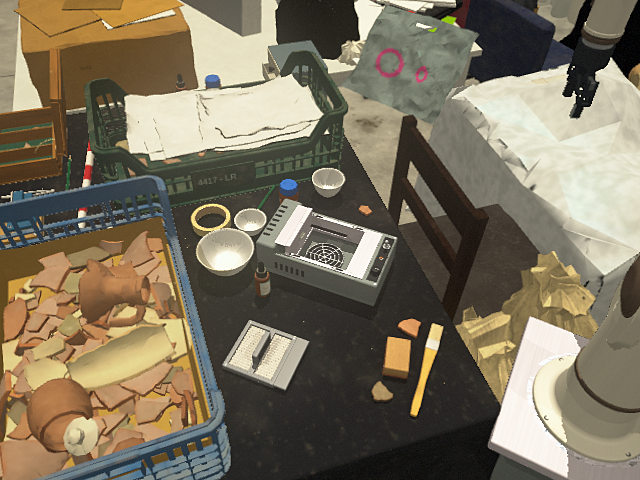

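```bash
cat >> h.py <<'E'
def plan(pos,rpy,n=None):
    s=manip.state(); R0=Rot.from_euler('xyz',s["eef_rot"]); R1=Rot.from_euler('xyz',rpy)
    w=(R0.inv()*R1).as_rotvec(); p=R0.inv().apply(np.array(pos)-s["tool_pos"])
    if n is None: n=int(np.ceil(max(np.linalg.norm(p)/.0405,np.linalg.norm(w)/.123,1)))
    r=w/n; S=sum(Rot.from_rotvec(r*k).as_matrix() for k in range(n)); d=np.linalg.solve(S,p)
    print("at",np.round(s["tool_pos"],4),np.round(np.degrees(s["eef_rot"]),2),"t",round(s["time_s"],2),"F",np.round(s["contact_force"],1))
    print("total p",np.round(p,4),"w",np.round(w,4)); print(n,"rows: w",np.round(r,4),"d",np.round(d,4))
E
python3 - <<'E'
from h import *
from math import pi
W=np.load("scene.npy").reshape(-1,3); W=W[~np.isnan(W[:,0])]
for x in np.arange(.2,.95,.1):
  print(round(x,1),[(round(y,1),round(float(np.percentile(q[:,2],99)),2)) for y in np.arange(-.7,.4,.1) for q in [W[(abs(W[:,0]-x)<.05)&(abs(W[:,1]-y)<.05)]] if len(q)>3])
c=manip.calibration("wrist");print(np.round(c["T_tool_cam"],3),np.round(c["K"],0))
plan([.50,-.08,.36],[pi,0,np.radians(95)])
E
```

```text
0.2 [(np.float64(-0.7), 0.25), (np.float64(-0.6), 0.51), (np.float64(-0.5), 0.35), (np.float64(-0.4), -0.08), (np.float64(-0.3), -0.16), (np.float64(-0.2), -0.23), (np.float64(-0.1), -0.29), (np.float64(-0.0), 0.0), (np.float64(0.1), 0.0), (np.float64(0.2), 0.0)]
0.3 [(np.float64(-0.7), 0.32), (np.float64(-0.6), 0.5), (np.float64(-0.5), -0.28), (np.float64(-0.4), -0.28), (np.float64(-0.3), 0.14), (np.float64(-0.2), 0.14), (np.float64(-0.1), 0.0), (np.float64(-0.0), 0.01), (np.float64(0.1), 0.03), (np.float64(0.2), 0.01), (np.float64(0.3), 0.0)]
0.4 [(np.float64(-0.7), -0.28), (np.float64(-0.6), -0.28), (np.float64(-0.5), -0.28), (np.float64(-0.4), 0.13), (np.float64(-0.3), 0.13), (np.float64(-0.2), 0.0), (np.float64(-0.1), 0.0), (np.float64(-0.0), 0.01), (np.float64(0.1), 0.03), (np.float64(0.2), 0.01), (np.float64(0.3), 0.0)]
0.5 [(np.float64(-0.7), 0.12), (np.float64(-0.6), -0.28), (np.float64(-0.5), 0.13), (np.float64(-0.4), 0.13), (np.float64(-0.3), 0.0), (np.float64(-0.2), 0.08), (np.float64(-0.1), 0.09), (np.float64(-0.0), 0.09), (np.float64(0.1), 0.01), (np.float64(0.2), 0.02)
[... 831 characters left out ...]
15), (np.float64(0.3), 0.17)]
0.9 [(np.float64(-0.7), 0.15), (np.float64(-0.6), 0.21), (np.float64(-0.5), 0.21), (np.float64(-0.4), 0.16), (np.float64(-0.3), 0.17), (np.float64(-0.2), 0.17), (np.float64(-0.1), 0.12), (np.float64(-0.0), 0.2), (np.float64(0.1), 0.21), (np.float64(0.2), 0.14), (np.float64(0.3), 0.19)]
[[ 0.    -0.956 -0.294  0.076]
 [ 1.     0.     0.    -0.001]
 [-0.    -0.294  0.956 -0.068]
 [ 0.     0.     0.     1.   ]] [[404.   0. 318.]
 [  0. 404. 245.]
 [  0.   0.   1.]]
at [ 0.2331 -0.6068  0.3039] [180.    -0.    21.02] t 0.8 F [ 0.4 -0.6 -0.1]
total p [ 0.438  -0.396  -0.0561] w [ 0.      0.     -1.2912]
15 rows: w [ 0.      0.     -0.0861] d [ 0.0419 -0.0056 -0.0037]
```

```bash
python3 - <<'E'
from h import *
from math import pi
plan([.56,-.06,.36],[pi,0,np.radians(95)],18)
E
```

```text
at [ 0.2331 -0.6068  0.3039] [180.    -0.    21.02] t 0.8 F [ 0.4 -0.6 -0.1]
total p [ 0.5012 -0.3931 -0.0561] w [ 0.      0.     -1.2912]
18 rows: w [ 0.      0.     -0.0717] d [ 0.0379 -0.0021 -0.0031]
```

```bash
R='x'; 
python3 -m inch '[{"wz":-0.072,"dx":0.038,"dy":-0.002,"dz":-0.003},{"wz":-0.072,"dx":0.038,"dy":-0.002,"dz":-0.003},{"wz":-0.072,"dx":0.038,"dy":-0.002,"dz":-0.003},{"wz":-0.072,"dx":0.038,"dy":-0.002,"dz":-0.003},{"wz":-0.072,"dx":0.038,"dy":-0.002,"dz":-0.003}]'
python3 -m inch '[{"wz":-0.072,"dx":0.038,"dy":-0.002,"dz":-0.003},{"wz":-0.072,"dx":0.038,"dy":-0.002,"dz":-0.003},{"wz":-0.072,"dx":0.038,"dy":-0.002,"dz":-0.003},{"wz":-0.072,"dx":0.038,"dy":-0.002,"dz":-0.003},{"wz":-0.072,"dx":0.038,"dy":-0.002,"dz":-0.003}]'
python3 - <<'E'
from h import *
from math import pi
print(np.round(manip.state()["qpos"],2))
plan([.56,-.06,.36],[pi,0,np.radians(95)])
E
```

```text
[ 1.47  0.5  -0.43  1.55  0.22  1.14 -0.21]
at [ 0.2331 -0.6068  0.3039] [180.    -0.    21.02] t 0.8 F [ 0.4 -0.6 -0.1]
total p [ 0.5012 -0.3931 -0.0561] w [ 0.      0.     -1.2912]
16 rows: w [ 0.      0.     -0.0807] d [ 0.0426 -0.0026 -0.0035]$[0]: bad value
$[0]: bad value
```

```bash

python3 -m inch '[{"wx":0,"wy":0,"wz":-0.072,"dx":0.038,"dy":-0.002,"dz":-0.003,"grip":0},{"wx":0,"wy":0,"wz":-0.072,"dx":0.038,"dy":-0.002,"dz":-0.003,"grip":0},{"wx":0,"wy":0,"wz":-0.072,"dx":0.038,"dy":-0.002,"dz":-0.003,"grip":0},{"wx":0,"wy":0,"wz":-0.072,"dx":0.038,"dy":-0.002,"dz":-0.003,"grip":0},{"wx":0,"wy":0,"wz":-0.072,"dx":0.038,"dy":-0.002,"dz":-0.003,"grip":0}]'
python3 - <<'E'
from h import *
from math import pi
print(np.round(manip.state()["qpos"],2))
plan([.56,-.06,.36],[pi,0,np.radians(95)])
E
```

```text
time_s: 1.22
tool_pos: [0.3947, -0.5048, 0.3192]
eef_rot: [3.141, -0.0, 0.73]
contact_force: [0.6, 0.6, -0.5]
gripper_width: 1.002
finger_force: 0.0
[ 1.26  0.49 -0.55  1.56  0.27  1.17 -0.18]
at [ 0.3947 -0.5048  0.3192] [ 1.7996e+02 -1.0000e-02  4.1830e+01] t 1.22 F [ 0.6  0.6 -0.5]
total p [ 0.4198 -0.2212 -0.0409] w [ 8.000e-04  1.000e-04 -9.281e-01]
12 rows: w [ 0.0001  0.     -0.0773] d [ 0.0409 -0.0024 -0.0034]
```

```bash

python3 -m inch '[{"wx":0,"wy":0,"wz":-0.077,"dx":0.04,"dy":-0.002,"dz":-0.003,"grip":0},{"wx":0,"wy":0,"wz":-0.077,"dx":0.04,"dy":-0.002,"dz":-0.003,"grip":0},{"wx":0,"wy":0,"wz":-0.077,"dx":0.04,"dy":-0.002,"dz":-0.003,"grip":0},{"wx":0,"wy":0,"wz":-0.077,"dx":0.04,"dy":-0.002,"dz":-0.003,"grip":0},{"wx":0,"wy":0,"wz":-0.077,"dx":0.04,"dy":-0.002,"dz":-0.003,"grip":0}]' | head -3
python3 -m inch '[{"wx":0,"wy":0,"wz":-0.077,"dx":0.04,"dy":-0.002,"dz":-0.003,"grip":0},{"wx":0,"wy":0,"wz":-0.077,"dx":0.04,"dy":-0.002,"dz":-0.003,"grip":0},{"wx":0,"wy":0,"wz":-0.077,"dx":0.04,"dy":-0.002,"dz":-0.003,"grip":0},{"wx":0,"wy":0,"wz":-0.077,"dx":0.04,"dy":-0.002,"dz":-0.003,"grip":0},{"wx":0,"wy":0,"wz":-0.077,"dx":0.04,"dy":-0.002,"dz":-0.003,"grip":0}]' | head -3
python3 -m inch '[{"wx":0,"wy":0,"wz":-0.06,"dx":0.02,"dy":-0.002,"dz":-0.002,"grip":0},{"wx":0,"wy":0,"wz":-0.06,"dx":0.02,"dy":-0.002,"dz":-0.002,"grip":0},{"wx":0,"wy":0,"wz":0,"dx":0,"dy":0,"dz":0,"grip":0}]' | head -3
cat > c.py <<'E'
from h import *
import sys
n=sys.argv[1]
manip.grab_frame("top")  # settle
img,W=cloud("wrist"); cv2.imwrite(f"pics/w{n}.png",img); np.save(f"w{n}.npy",W)
print(np.round(manip.state()["qpos"],2))
for l in sys.argv[2:]:
    for k in manip.silhouettes("wrist",l)[:2]:
        p=W[k["pixels"]]; p=p[~np.isnan(p[:,0])]
        print(l,round(k["confidence"],2),np.round(k["box"]),np.round(np.percentile(p,[3,50,97],axis=0),3).tolist() if len(p) else "")
E
python3 c.py 1 extractor fan_switch
```

```text
time_s: 1.63
tool_pos: [0.5133, -0.3444, 0.3342]
eef_rot: [3.141, -0.0, 1.116]
time_s: 2.05
tool_pos: [0.5628, -0.1515, 0.3493]
eef_rot: [3.141, -0.0, 1.501]
time_s: 2.3
tool_pos: [0.5599, -0.1082, 0.3538]
eef_rot: [3.141, -0.001, 1.627]
[ 0.83  0.4  -0.87  1.69  0.33  1.21 -0.08]
extractor 0.73 [380. 172. 356. 191.] [[0.476, -0.152, 0.017], [0.617, -0.072, 0.075], [0.739, 0.0, 0.098]]
fan_switch 0.66 [230. 225.  14.  13.] [[0.483, -0.128, 0.085], [0.487, -0.122, 0.1], [0.49, -0.118, 0.103]]
```

View pics/w1.png

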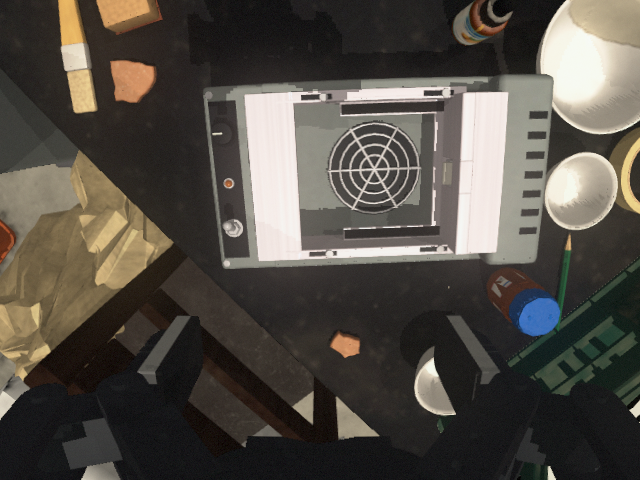

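```bash
cat > d.py <<'E'
from h import *
W=np.load("w1.npy"); img=cv2.imread("pics/w1.png")
o=np.array([.6035,-.0777]); a=np.radians(5.3)
def loc(W,o,a):
    c,s=np.cos(a),np.sin(a); d=W[...,:2]-o
    return np.dstack([d[...,0]*c+d[...,1]*s,-d[...,0]*s+d[...,1]*c,W[...,2]])*1000
L=loc(W,o,a); x,y,z=L[...,0],L[...,1],L[...,2]
ok=(abs(y)<95)&(abs(x)<160)
def edge_lines(sel,key):  # per-row extremes
    pass
# side edges: for bins in x, extreme y of points z>60
for name,lo,hi in [("console",-132,-95),("hump",105,140)]:
    for xb in np.linspace(lo,hi,4):
        m=ok&(abs(x-xb)<3)&(z>68); print(name,round(xb),"y",np.round(np.percentile(y[m],[1,99]),1),"z",np.round(np.median(z[m]),1))
for yb in [-70,-45,-20,0,20,45,70]:
    m=ok&(abs(y-yb)<3)&(z>68); print("y",yb,"x ends",np.round(np.percentile(x[m],[.5,99.5]),1),
      "lip edge",np.round(x[m&(x<0)&(x>-100)].max() if abs(yb)<60 else 0,1), "farwall", np.round(x[m&(x>20)&(x<120)].min(),1))
    r=m&(x>-90)&(x<0); print("   z lip",np.round(np.median(z[r]),1))
m=ok&(z>86)&(x<-100); print("switch tip",np.round(L[m][np.argsort(-z[m])][:12],0).tolist())
g=cv2.cvtColor(img,6)
E
python3 d.py
```

```text
console -132 y [-77.5  78. ] z 74.5
console -120 y [-77.3  77.4] z 75.6
console -107 y [-70.6  72.6] z 347.4
console -95 y [-75.   75.2] z 319.2
hump 105 y [-76.5  78.6] z 95.8
hump 117 y [-76.5  77.2] z 94.2
hump 128 y [-76.2  78. ] z 94.3
hump 140 y [-76.6  77.8] z 94.2
y -70 x ends [-135.  144.] lip edge 0 farwall 20.4
   z lip 76.3
y -45 x ends [-135.3  145. ] lip edge -2.4 farwall 68.4
   z lip 76.3
y -20 x ends [-123.4  131.3] lip edge -0.0 farwall 20.0
   z lip 356.4
y 0 x ends [-135.1  145. ] lip edge -61.7 farwall 64.2
   z lip 76.3
y 20 x ends [-135.5  145.2] lip edge -61.7 farwall 68.8
   z lip 76.1
y 45 x ends [-135.7  144.8] lip edge -62.0 farwall 69.0
   z lip 76.3
y 70 x ends [-134.7  143.8] lip edge 0 farwall 20.1
   z lip 75.9
switch tip [[-104.0, -13.0, 369.0], [-105.0, -14.0, 369.0], [-104.0, -14.0, 369.0], [-105.0, -13.0, 369.0], [-104.0, -14.0, 369.0], [-103.0, -13.0, 369.0], [-104.0, -13.0, 369.0], [-104.0, -14.0, 369.0], [-105.0, -13.0, 369.0], [-105.0, -14.0, 369.0], [-104.0, -13.0, 369.0], [-104.0, -14.0, 369.0]]
```

```bash

python3 -m inch '[{"wx":0,"wy":0,"wz":0,"dx":0.04,"dy":0.01,"dz":0,"grip":0},{"wx":0,"wy":0,"wz":0,"dx":0.04,"dy":0.01,"dz":0,"grip":0},{"wx":0,"wy":0,"wz":0,"dx":0.04,"dy":0.01,"dz":0,"grip":0},{"wx":0,"wy":0,"wz":0,"dx":0.04,"dy":0.01,"dz":0,"grip":0},{"wx":0,"wy":0,"wz":0,"dx":0.04,"dy":0.01,"dz":0,"grip":0}]' | head -3
python3 -m inch '[{"wx":0,"wy":0,"wz":0,"dx":0.035,"dy":0.01,"dz":0.01,"grip":0},{"wx":0,"wy":0,"wz":0,"dx":0.035,"dy":0.005,"dz":0.01,"grip":0},{"wx":0,"wy":0,"wz":0,"dx":0.035,"dy":0.005,"dz":0.01,"grip":0},{"wx":0,"wy":0,"wz":0,"dx":0,"dy":0,"dz":0,"grip":0}]' | head -3
python3 c.py 2 cassette_grip
cat > e.py <<'E'
from h import *
import sys
W=np.load(f"w{sys.argv[1]}.npy"); m=(abs(W[...,0]-.602)<.1)&(abs(W[...,1]-.204)<.09)
def rect(p):
    r=cv2.minAreaRect((p[:,:2]*1000).astype(np.float32)); return np.round(r[0],1),np.round(r[1],1),round(r[2],2)
zt=np.nanmedian(W[m&(W[...,2]<.004)][:,2]); print("table z",zt)
z=W[...,2]-zt
b=m&(z>.008)&(z<.019); cnt=b.astype(np.uint8); n,lab,st,_=cv2.connectedComponentsWithStats(cnt); k=1+np.argmax(st[1:,4]); print("body",rect(W[lab==k]))
r=m&(z>.036)&(z<.05)&(W[...,1]<.25); n,lab,st,_=cv2.connectedComponentsWithStats(r.astype(np.uint8)); k=1+np.argmax(st[1:,4]); print("rib",rect(W[lab==k]),W[lab==k].mean(0),st[k,4])
E
python3 e.py 2
```

```text
time_s: 2.92
tool_pos: [0.6017, 0.0877, 0.3524]
eef_rot: [-3.141, 0.001, 1.611]
time_s: 3.25
tool_pos: [0.614, 0.2017, 0.3206]
eef_rot: [-3.138, -0.005, 1.624]
[ 0.23  0.59 -0.86  1.53  0.46  1.24 -0.64]
cassette_grip 0.83 [303. 198. 151. 134.] [[0.539, 0.147, 0.007], [0.604, 0.207, 0.011], [0.67, 0.26, 0.04]]
table z -0.0020417916364731115
body (array([604.5, 202.6]), array([140.3, 120.2]), 5.22)
rib (array([614.8, 203.6]), array([12.8, 65. ]), 5.37) [0.61473083 0.20513482 0.03974613] 1014
```

```bash
python3 - <<'E'
from h import *
plan([.614,.2035,.15],[np.pi,0,np.radians(95.3)])
E
```

```text
at [0.6166 0.1931 0.322 ] [-1.7994e+02  7.0000e-02  9.2530e+01] t 3.4 F [ 0.3 -0.7  0.2]
total p [ 0.0107 -0.0019  0.172 ] w [-0.0011  0.0011 -0.0483]
5 rows: w [-0.0002  0.0002 -0.0097] d [ 0.0021 -0.0004  0.0344]
```

```bash

python3 -m inch '[{"wx":0,"wy":0,"wz":-0.01,"dx":0.002,"dy":0,"dz":0.035,"grip":0},{"wx":0,"wy":0,"wz":-0.01,"dx":0.002,"dy":0,"dz":0.035,"grip":0},{"wx":0,"wy":0,"wz":-0.01,"dx":0.002,"dy":0,"dz":0.035,"grip":0},{"wx":0,"wy":0,"wz":-0.01,"dx":0.002,"dy":0,"dz":0.034,"grip":0},{"wx":0,"wy":0,"wz":-0.01,"dx":0.002,"dy":0,"dz":0.03,"grip":0}]' | head -3
python3 -m inch '[{"wx":0,"wy":0,"wz":0,"dx":0,"dy":0,"dz":0,"grip":0},{"wx":0,"wy":0,"wz":0,"dx":0,"dy":0,"dz":0,"grip":0}]' | head -3
python3 - <<'E'
from h import *
plan([.614,.2035,.091],[np.pi,0,np.radians(95.3)])
E
```

```text
time_s: 3.82
tool_pos: [0.6163, 0.2001, 0.1518]
eef_rot: [-3.141, 0.002, 1.662]
time_s: 3.98
tool_pos: [0.6154, 0.2014, 0.1527]
eef_rot: [-3.138, 0.002, 1.663]
at [0.6154 0.2014 0.1527] [-1.7982e+02  1.0000e-01  9.5270e+01] t 3.98 F [ 1.2 -0.2  0.2]
total p [ 0.0023 -0.001   0.0617] w [-0.0032  0.0018 -0.0004]
2 rows: w [-0.0016  0.0009 -0.0002] d [ 0.0012 -0.0005  0.0308]
```

```bash

python3 -m inch '[{"wx":0,"wy":0,"wz":0,"dx":0.001,"dy":-0.0005,"dz":0.022,"grip":0.4},{"wx":-0.003,"wy":0.002,"wz":0,"dx":0.001,"dy":-0.0005,"dz":0.02,"grip":0.4},{"wx":0,"wy":0,"wz":0,"dx":0,"dy":0,"dz":0.018,"grip":0.4},{"wx":0,"wy":0,"wz":0,"dx":0,"dy":0,"dz":0,"grip":0.4}]' 40
python3 -m inch '[{"wx":0,"wy":0,"wz":0,"dx":0,"dy":0,"dz":0,"grip":1},{"wx":0,"wy":0,"wz":0,"dx":0,"dy":0,"dz":0,"grip":1},{"wx":0,"wy":0,"wz":0,"dx":0,"dy":0,"dz":0,"grip":1},{"wx":0,"wy":0,"wz":0,"dx":0,"dy":0,"dz":0,"grip":1},{"wx":0,"wy":0,"wz":0,"dx":0,"dy":0,"dz":0,"grip":1}]' 60
python3 -m inch '[{"wx":0,"wy":0,"wz":0,"dx":0,"dy":0,"dz":0,"grip":1},{"wx":0,"wy":0,"wz":0,"dx":0,"dy":0,"dz":0,"grip":1}]' 60
```

```text
time_s: 4.32
tool_pos: [0.6145, 0.2045, 0.0935]
eef_rot: [3.139, -0.0, 1.664]
contact_force: [-1.2, -0.7, -0.7]
gripper_width: 0.602
finger_force: 0.0
time_s: 4.73
tool_pos: [0.6157, 0.2069, 0.0966]
eef_rot: [3.135, -0.002, 1.666]
contact_force: [0.2, -1.8, 7.2]
gripper_width: 0.121
finger_force: 62.5
time_s: 4.9
tool_pos: [0.6157, 0.2069, 0.0966]
eef_rot: [3.135, -0.002, 1.666]
contact_force: [-1.2, -1.0, 7.2]
gripper_width: 0.122
finger_force: 62.6
```

```bash

python3 -m inch '[{"wx":0,"wy":0,"wz":0,"dx":0,"dy":0,"dz":-0.01,"grip":1},{"wx":0,"wy":0,"wz":0,"dx":0,"dy":0,"dz":-0.03,"grip":1},{"wx":0,"wy":0,"wz":0,"dx":0,"dy":0,"dz":-0.04,"grip":1},{"wx":0,"wy":0,"wz":0,"dx":0,"dy":0,"dz":-0.04,"grip":1},{"wx":0,"wy":0,"wz":0,"dx":0,"dy":0,"dz":-0.035,"grip":1}]'
python3 -m inch '[{"wx":0,"wy":0,"wz":0,"dx":0,"dy":0,"dz":-0.01,"grip":1},{"wx":0,"wy":0,"wz":0,"dx":0,"dy":0,"dz":0,"grip":1},{"wx":0,"wy":0,"wz":0,"dx":0,"dy":0,"dz":0,"grip":1}]'
python3 c.py 3 cassette_grip
python3 - <<'E'
from h import *
s=manip.state(); W=np.load("w3.npy"); k=manip.silhouettes("wrist","cassette_grip")[0]["pixels"]
R=Rot.from_euler('xyz',s["eef_rot"]).as_matrix(); T=((W-s["tool_pos"])@R)*1000
p=T[k]; p=p[~np.isnan(p[:,0])]; p=p[(p[:,2]>60)&(p[:,2]<110)]
print(np.round(s["tool_pos"],4),np.round(np.degrees(s["eef_rot"]),2))
q=p[p[:,2]>74]
for it in range(4):
    A=np.c_[q[:,:2],np.ones(len(q))]; c=np.linalg.lstsq(A,q[:,2],rcond=None)[0]; r=q[:,2]-A@c; q=q[abs(r)<3]
print("plane z=",c,"slopes deg",np.degrees(c[:2]),len(q)); r=cv2.minAreaRect(q[:,:2].astype(np.float32)); print(r)
E
```

```text
time_s: 5.32
tool_pos: [0.6135, 0.2067, 0.2522]
eef_rot: [3.137, -0.003, 1.668]
contact_force: [1.5, 0.9, -1.2]
gripper_width: 0.121
finger_force: 61.3
time_s: 5.57
tool_pos: [0.6136, 0.2059, 0.2594]
eef_rot: [3.138, -0.001, 1.667]
contact_force: [0.0, -0.6, -2.8]
gripper_width: 0.12
finger_force: 61.3
[ 0.2   0.65 -0.83  1.59  0.52  1.13 -0.66]
cassette_grip 0.74 [290. 302. 360. 266.] [[0.538, 0.176, 0.168], [0.603, 0.227, 0.172], [0.667, 0.262, 0.201]]
[0.6126 0.2053 0.2566] [-1.7995e+02 -5.0000e-02  9.5500e+01]
plane z= [-1.93931505e-02  3.00764585e-02  8.58899513e+01] slopes deg [-1.11114568  1.72325413] 47529
((-2.9959640502929688, -8.13507080078125), (120.74012756347656, 140.7378692626953), 0.05320705473423004)
```

View pics/w3.png

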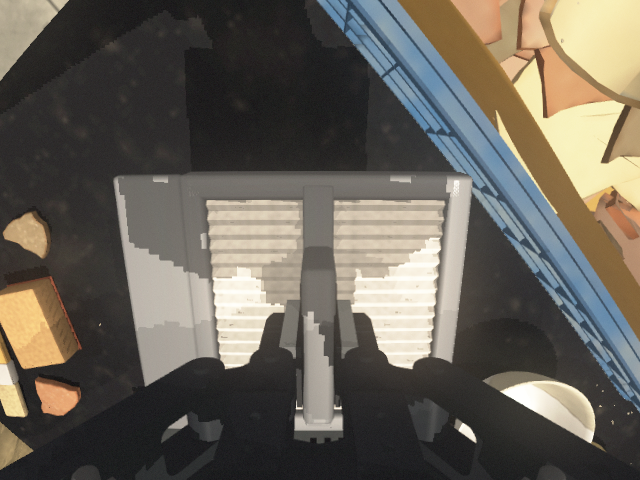

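```bash
cat >> h.py <<'E'
O=np.array([.6035,-.0773]); A=np.radians(5.4); YT=3.4; D=83.; OFF=1.0
def tgt(tx,tz,th,yl=None):
    """TCP pose for tongue edge local (mm), tool tilt th deg"""
    tc=np.radians(th-OFF); c=np.array([np.cos(tc),np.sin(tc)]); n=np.array([-np.sin(tc),np.cos(tc)])
    p=np.array([tx,tz])+80*c+D*n
    y=YT if yl is None else yl
    R=Rot.from_euler('z',A)
    w=R.apply([p[0],y,p[1]])/1000+np.r_[O,0]
    rt=Rot.from_euler('xyz',[np.pi,0,A+np.pi/2])*Rot.from_rotvec([-np.radians(th),0,0])
    return w,rt.as_euler('xyz')
def where():
    s=manip.state(); rt=Rot.from_euler('xyz',s["eef_rot"]); rel=Rot.from_euler('xyz',[np.pi,0,A+np.pi/2]).inv()*rt
    rv=np.degrees(rel.as_rotvec()); th=-rv[0]; tc=np.radians(th-OFF)
    l=Rot.from_euler('z',A).inv().apply(np.array(s["tool_pos"])-np.r_[O,0])*1000
    t=l[[0,2]]-80*np.array([np.cos(tc),np.sin(tc)])-D*np.array([-np.sin(tc),np.cos(tc)])
    F=Rot.from_euler('z',A).inv().apply(s["contact_force"])
    print("t %.2f tongue x %.1f z %.1f tilt %.2f yl %.1f rv %s Floc %s M %s gw %.3f ff %.0f"%(s["time_s"],t[0],t[1],th,l[1],np.round(rv,2),np.round(F,1),np.round(s["moment"],2),s["gripper_width"],s["finger_force"]))
E
python3 - <<'E'
from h import *
where(); plan(*tgt(-50,130,32)); print(tgt(-50,130,32))
E
```

```text
t 5.77 tongue x -45.8 z 175.0 tilt -0.04 yl 280.6 rv [ 0.04  0.06 -0.11] Floc [ 0.1 -0.5 -2. ] M [0.01 0.04 0.06] gw 0.121 ff 61
at [0.6127 0.2055 0.2566] [-1.7996e+02 -6.0000e-02  9.5510e+01] t 5.77 F [ 0.1 -0.5 -2. ]
total p [-0.2772 -0.0604  0.014 ] w [-0.5593 -0.0016  0.0015]
8 rows: w [-0.0699 -0.0002  0.0002] d [-0.0346 -0.0078 -0.0001]
(array([ 0.57911254, -0.07619014,  0.24234793]), array([2.58308729, 0.        , 1.66504411]))
```

```bash

python3 -m inch '[{"wx":-0.04,"wy":0,"wz":0,"dx":-0.02,"dy":-0.008,"dz":0,"grip":1},{"wx":-0.07,"wy":0,"wz":0,"dx":-0.035,"dy":-0.008,"dz":0,"grip":1},{"wx":-0.07,"wy":0,"wz":0,"dx":-0.035,"dy":-0.008,"dz":0,"grip":1},{"wx":-0.07,"wy":0,"wz":0,"dx":-0.035,"dy":-0.008,"dz":0,"grip":1},{"wx":-0.07,"wy":0,"wz":0,"dx":-0.035,"dy":-0.008,"dz":0,"grip":1}]'|head -3
python3 -m inch '[{"wx":-0.07,"wy":0,"wz":0,"dx":-0.035,"dy":-0.008,"dz":0,"grip":1},{"wx":-0.07,"wy":0,"wz":0,"dx":-0.035,"dy":-0.008,"dz":0,"grip":1},{"wx":-0.07,"wy":0,"wz":0,"dx":-0.03,"dy":-0.005,"dz":0,"grip":1},{"wx":-0.03,"wy":0,"wz":0,"dx":-0.015,"dy":0,"dz":0,"grip":1},{"wx":0,"wy":0,"wz":0,"dx":0,"dy":0,"dz":0,"grip":1}]'|head -3
python3 - <<'E'
from h import *
where(); plan(*tgt(-50,95,32)); print(np.round(manip.state()["qpos"],2))
E
```

```text
time_s: 6.18
tool_pos: [0.5884, 0.0418, 0.2525]
eef_rot: [2.818, -0.002, 1.668]
time_s: 6.6
tool_pos: [0.5783, -0.079, 0.2428]
eef_rot: [2.584, -0.002, 1.658]
t 6.60 tongue x -51.1 z 130.4 tilt 31.98 yl 0.7 rv [-3.198e+01  1.000e-02  4.000e-01] Floc [-0.6 -1.2 -2.2] M [-0.09  0.79  0.02] gw 0.122 ff 61
at [ 0.5783 -0.079   0.2428] [ 1.4802e+02 -1.2000e-01  9.5020e+01] t 6.6 F [-0.5 -1.2 -2.2]
total p [ 0.0026 -0.0179  0.0306] w [-0.0004  0.0017 -0.0068]
1 rows: w [-0.0004  0.0017 -0.0068] d [ 0.0026 -0.0179  0.0306]
[ 0.89  0.36 -0.85  2.15  0.63  0.24 -0.34]
```

```bash

python3 -m inch '[{"wx":0.02,"wy":0,"wz":-0.004,"dx":0.001,"dy":-0.009,"dz":0.015,"grip":1},{"wx":0.02,"wy":0,"wz":-0.003,"dx":0.001,"dy":-0.009,"dz":0.015,"grip":1},{"wx":0,"wy":0,"wz":0,"dx":0,"dy":0,"dz":0,"grip":1},{"wx":0,"wy":0,"wz":0,"dx":0,"dy":0,"dz":0,"grip":1}]'|head -3
python3 - <<'E'
from h import *
where(); plan(*tgt(-50,75,30)); print(np.round(manip.state()["qpos"],2))
E
python3 c.py 4
```

```text
time_s: 6.93
tool_pos: [0.581, -0.0693, 0.2096]
eef_rot: [2.621, -0.0, 1.675]
t 6.93 tongue x -51.7 z 98.4 tilt 29.83 yl 10.1 rv [-29.83   0.16  -0.57] Floc [-0.6  0.  -0.1] M [-0.04  0.64 -0.02] gw 0.122 ff 61
at [ 0.581  -0.0693  0.2096] [ 1.5017e+02 -1.0000e-02  9.5990e+01] t 6.93 F [-0.6 -0.  -0.1]
total p [-0.0067 -0.0104  0.0208] w [-0.003  -0.0053  0.0089]
1 rows: w [-0.003  -0.0053  0.0089] d [-0.0067 -0.0104  0.0208]
[ 0.76  0.41 -0.73  2.14  0.72  0.23 -0.42]
[ 0.76  0.4  -0.74  2.14  0.72  0.23 -0.42]
```

View pics/w4.png

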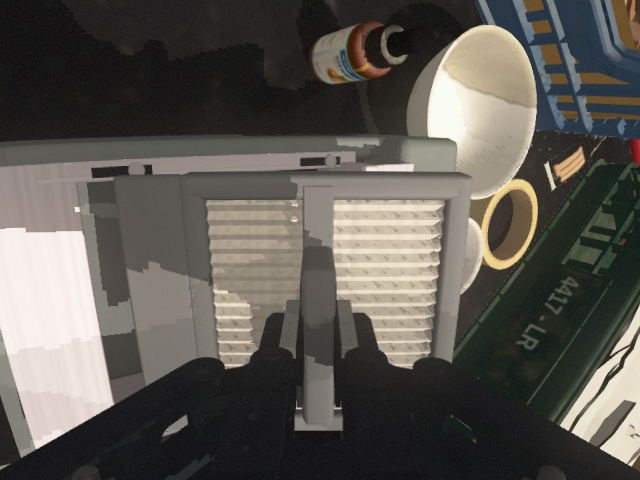

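```bash
python3 - <<'E'
from h import *
where(); plan(*tgt(-50,75,30))
W=np.load("w4.npy"); R=Rot.from_euler('z',A).as_matrix()
L=(W-np.r_[O,0])@R*1000; z=L[...,2];x=L[...,0];y=L[...,1]
# extractor left side edges
for xb in [-85,-75]:
    m=(abs(x-xb)<4)&(abs(z-76)<4)&(y>20)&(y<100); print(xb,"lip plate y max",np.percentile(y[m],99.5), "z",np.median(z[m]))
m=(abs(y-45)<10)&(abs(z-76)<4)&(x<-20)&(x>-100); print("lip edge x", [np.round(x[m&(abs(y-v)<2)].max(),1) for v in (40,45,50)])
k=(abs(x+25)<3); 
for xb in (-40,-30,-20,0,20,40):
    m=(abs(x-xb)<2)&(y>20)&(y<110)&(z>20); 
    print(xb,[(int(a),int(b)) for a,b in zip(y[m][np.argsort(y[m])][::25],z[m][np.argsort(y[m])][::25])][-24:])
E
```

```text
t 7.03 tongue x -50.5 z 99.8 tilt 30.00 yl 9.5 rv [-30.     0.1   -0.55] Floc [ 0.6  0.4 -1. ] M [-0.05  0.66 -0.01] gw 0.126 ff 61
at [ 0.5819 -0.0698  0.2112] [1.500e+02 5.000e-02 9.595e+01] t 7.03 F [ 0.6  0.5 -1. ]
total p [-0.0061 -0.012   0.0217] w [-0.     -0.0041  0.0088]
1 rows: w [-0.     -0.0041  0.0088] d [-0.0061 -0.012   0.0217]
-85 lip plate y max 78.60336995499016 z 76.02861665259242
-75 lip plate y max 78.50571900394266 z 76.06980413578607
lip edge x [np.float64(-61.7), np.float64(-61.9), np.float64(-62.0)]
-40 [(59, 103), (60, 102), (61, 101), (62, 103), (63, 102), (63, 102), (64, 103), (65, 77), (65, 100), (66, 78), (66, 78), (66, 99), (67, 76), (68, 75), (69, 77), (71, 76), (72, 74), (73, 74), (74, 74), (75, 74), (76, 74), (77, 73), (78, 71), (79, 58)]
-30 [(59, 109), (60, 107), (61, 108), (62, 108), (62, 107), (63, 108), (64, 109), (64, 107), (65, 77), (65, 77), (66, 108), (66, 107), (67, 77), (68, 76), (69, 76), (70, 75), (71, 73), (72, 73), (73, 75), (75, 73), (76, 74), (77, 74), (78, 71), (79, 71)]
-20 [(59, 114), (60, 113), (61, 113), (62, 113), (62, 114), (6
[... 261 characters left out ...]
63, 125), (64, 75), (64, 123), (65, 76), (65, 76), (66, 76), (66, 125), (67, 120), (67, 76), (68, 75), (69, 76), (70, 74), (72, 74), (73, 74), (75, 74), (76, 73), (77, 72), (78, 72)]
20 [(58, 136), (59, 137), (60, 137), (60, 137), (61, 137), (62, 137), (62, 76), (63, 135), (63, 137), (64, 76), (64, 136), (65, 136), (66, 135), (66, 135), (67, 130), (67, 125), (67, 77), (69, 75), (70, 75), (72, 74), (74, 72), (75, 72), (77, 74), (78, 66)]
40 [(56, 144), (57, 147), (58, 148), (59, 146), (60, 146), (61, 146), (62, 148), (62, 148), (63, 147), (63, 147), (64, 149), (64, 147), (65, 148), (65, 75), (66, 76), (67, 146), (67, 147), (67, 144), (68, 75), (70, 76), (72, 73), (73, 75), (75, 75), (77, 73)]
```

```bash
sed -i 's/YT=3.4/YT=3.0/' h.py
python3 -m inch '[{"wx":0,"wy":-0.002,"wz":0.005,"dx":-0.004,"dy":-0.006,"dz":0.01,"grip":1},{"wx":0,"wy":-0.002,"wz":0.004,"dx":-0.003,"dy":-0.006,"dz":0.011,"grip":1},{"wx":0,"wy":0,"wz":0,"dx":0,"dy":0,"dz":0,"grip":1},{"wx":0,"wy":0,"wz":0,"dx":0,"dy":0,"dz":0,"grip":1},{"wx":0,"wy":0,"wz":0,"dx":0,"dy":0,"dz":0,"grip":1}]'|head -3
python3 - <<'E'
from h import *
where(); plan(*tgt(-50,58.5,30)); print(np.round(manip.state()["qpos"],2))
img,W=cloud("wrist"); R=Rot.from_euler('z',A).as_matrix(); L=(W-np.r_[O,0])@R*1000; z=L[...,2];x=L[...,0];y=L[...,1]
for v in (20,30,40,50):
    m=(abs(y-v)<2)&(z>60); o=np.argsort(x[m]); print(v,[(int(a),int(b)) for a,b in zip(x[m][o],z[m][o]) if -75<a<-35][::9])
for xb in (-30,0,30): m=(abs(x-xb)<2)&(y>20)&(y<76)&(z>85); print(xb,"cass left",np.percentile(y[m],98))
where()
E
```

```text
time_s: 7.45
tool_pos: [0.5828, -0.0777, 0.1876]
eef_rot: [2.617, 0.0, 1.663]
t 7.45 tongue x -50.3 z 76.2 tilt 30.04 yl 1.6 rv [-30.04  -0.04   0.09] Floc [-1.  -0.  -1.4] M [-0.04  0.68  0.06] gw 0.122 ff 61
at [ 0.5828 -0.0777  0.1876] [1.4996e+02 1.0000e-02 9.5300e+01] t 7.45 F [-1.  -0.1 -1.4]
total p [ 0.0014 -0.0086  0.0155] w [ 0.0008  0.001  -0.0014]
1 rows: w [ 0.0008  0.001  -0.0014] d [ 0.0014 -0.0086  0.0155]
[ 0.74  0.45 -0.7   2.15  0.93  0.19 -0.62]
20 [(-74, 77), (-74, 76), (-74, 77), (-74, 75), (-73, 75), (-73, 76), (-73, 75), (-72, 75), (-72, 76), (-72, 75), (-71, 76), (-71, 76), (-71, 76), (-70, 76), (-70, 76), (-70, 76), (-69, 75), (-69, 76), (-69, 76), (-68, 77), (-68, 75), (-68, 76), (-67, 77), (-67, 75), (-67, 76), (-66, 76), (-66, 77), (-66, 76), (-66, 76), (-65, 75), (-65, 76), (-65, 75), (-64, 77), (-64, 74), (-63, 76), (-63, 76), (-63, 74), (-63, 76), (-62, 76), (-62, 76), (-61, 75), (-61, 69), (-46, 74), (-46, 75), (-45, 76), (-45, 74), (-45, 192), (-45, 194), (-45, 193), (-44, 77), (-44, 193), (-44, 193), (-44, 76), (-44, 193), (-44, 194), (-44, 192), (-
[... 5746 characters left out ...]
 (-62, 76), (-62, 75), (-62, 75), (-62, 75), (-61, 74), (-46, 74), (-46, 74), (-46, 75), (-45, 74), (-45, 75), (-45, 75), (-44, 74), (-44, 76), (-44, 75), (-43, 77), (-43, 76), (-43, 75), (-42, 77), (-42, 77), (-42, 79), (-41, 77), (-41, 77), (-41, 76), (-40, 78), (-40, 79), (-40, 79), (-40, 78), (-39, 79), (-39, 80), (-39, 78), (-38, 79), (-38, 80), (-38, 79), (-37, 79), (-37, 80), (-37, 81), (-36, 82), (-36, 79), (-36, 80), (-36, 79), (-35, 81), (-35, 81), (-35, 82)]
-30 cass left 56.513476630130576
0 cass left 58.651011124104826
30 cass left 58.49419290519904
t 7.50 tongue x -50.2 z 76.3 tilt 30.06 yl 1.5 rv [-30.06  -0.05   0.1 ] Floc [ 0.7  0.7 -1.3] M [-0.1   0.71  0.03] gw 0.127 ff 61
```

```bash
python3 - <<'E'
from h import *
plan(*tgt(-50,58.5,27,yl=2.6),2)
E
```

```text
at [ 0.5829 -0.0777  0.1878] [1.4994e+02 2.0000e-02 9.5290e+01] t 7.5 F [ 0.6  0.8 -1.3]
total p [ 0.0011 -0.0046  0.02  ] w [ 0.0534  0.0013 -0.0014]
2 rows: w [ 0.0267  0.0006 -0.0007] d [ 0.0006 -0.0021  0.01  ]
```

```bash

python3 -m inch '[{"wx":0.027,"wy":0.001,"wz":-0.001,"dx":0.0005,"dy":-0.002,"dz":0.01,"grip":1},{"wx":0.026,"wy":0,"wz":0,"dx":0.0005,"dy":-0.002,"dz":0.01,"grip":1},{"wx":0,"wy":0,"wz":0,"dx":0,"dy":0,"dz":0,"grip":1},{"wx":0,"wy":0,"wz":0,"dx":0,"dy":0,"dz":0,"grip":1}]'|head -3
python3 - <<'E'
from h import *
where(); print(np.round(manip.state()["qpos"],2)); plan(*tgt(-62,58.5,27,yl=2.6),2)
E
```

```text
time_s: 7.83
tool_pos: [0.5889, -0.0761, 0.1678]
eef_rot: [2.67, -0.001, 1.665]
t 7.83 tongue x -49.9 z 58.1 tilt 27.00 yl 2.6 rv [-2.7e+01  2.0e-02  2.0e-02] Floc [ 1.2  0.2 -1. ] M [-0.02  0.65 -0.01] gw 0.122 ff 61
[ 0.72  0.51 -0.7   2.11  0.93  0.25 -0.61]
at [ 0.5889 -0.0761  0.1678] [ 1.530e+02 -3.000e-02  9.538e+01] t 7.83 F [ 1.1  0.3 -1. ]
total p [-0.     -0.0106 -0.0058] w [ 0.0001 -0.0003 -0.0005]
2 rows: w [ 0.     -0.0002 -0.0002] d [-0.     -0.0053 -0.0029]
```

```bash

python3 -m inch '[{"wx":0,"wy":0,"wz":0,"dx":0,"dy":-0.0054,"dz":-0.0027,"grip":1},{"wx":0,"wy":0,"wz":0,"dx":0,"dy":-0.0054,"dz":-0.0027,"grip":1},{"wx":0,"wy":0,"wz":0,"dx":0,"dy":0,"dz":0,"grip":1}]'|sed -n 4p
python3 - <<'E'
from h import *
where(); print(np.round(manip.state()["qpos"],2))
E
python3 -m inch '[{"wx":0,"wy":0,"wz":0,"dx":0,"dy":-0.0027,"dz":-0.0014,"grip":1},{"wx":0,"wy":0,"wz":0,"dx":0,"dy":-0.0027,"dz":-0.0014,"grip":1},{"wx":0,"wy":0,"wz":0,"dx":0,"dy":0,"dz":0,"grip":1}]'|sed -n 4p
python3 - <<'E'
from h import *
where(); print(np.round(manip.state()["qpos"],2)); plan(*tgt(-70,58.5,27,yl=2.6),2)
E
```

```text
contact_force: [-0.1, -0.1, -2.6]
t 8.08 tongue x -64.7 z 57.4 tilt 26.85 yl 2.0 rv [-26.85  -0.07   0.04] Floc [-0.1 -0.1 -2.6] M [-0.02  0.69  0.04] gw 0.125 ff 61
[ 0.73  0.49 -0.7   2.14  0.94  0.24 -0.62]
contact_force: [-0.5, 0.2, -1.3]
t 8.33 tongue x -69.5 z 57.6 tilt 26.91 yl 2.0 rv [-26.91  -0.05   0.04] Floc [-0.5  0.3 -1.3] M [-0.07  0.64  0.01] gw 0.121 ff 61
[ 0.74  0.48 -0.71  2.15  0.95  0.23 -0.63]
at [ 0.5696 -0.0785  0.1672] [1.5309e+02 4.0000e-02 9.5350e+01] t 8.33 F [-0.5  0.2 -1.3]
total p [ 0.0006 -0.0002 -0.0012] w [-0.0016  0.001  -0.0005]
2 rows: w [-0.0008  0.0005 -0.0003] d [ 0.0003 -0.0001 -0.0006]
```

Fine steps now, feeling for the stop.

```bash

for i in 1; do
python3 -m inch '[{"wx":0,"wy":0,"wz":0,"dx":0.0003,"dy":-0.0018,"dz":-0.0012,"grip":1},{"wx":0,"wy":0,"wz":0,"dx":0.0003,"dy":0,"dz":0,"grip":1}]'>/dev/null; python3 -c "from h import *;where()"
python3 -m inch '[{"wx":0,"wy":0,"wz":0,"dx":0,"dy":-0.0018,"dz":-0.0009,"grip":1},{"wx":0,"wy":0,"wz":0,"dx":0,"dy":0,"dz":0,"grip":1}]'>/dev/null; python3 -c "from h import *;where()"
python3 -m inch '[{"wx":0,"wy":0,"wz":0,"dx":0,"dy":-0.0013,"dz":-0.0007,"grip":1},{"wx":0,"wy":0,"wz":0,"dx":0,"dy":0,"dz":0,"grip":1}]'>/dev/null; python3 -c "from h import *;where()"
done
```

```text
t 8.50 tongue x -71.1 z 57.9 tilt 26.92 yl 2.8 rv [-26.92  -0.03   0.04] Floc [-0.2 -0.4 -1.2] M [-0.06  0.64 -0.02] gw 0.127 ff 61
t 8.67 tongue x -73.1 z 57.7 tilt 26.92 yl 2.9 rv [-2.692e+01 -2.000e-02  3.000e-02] Floc [-0.6 -0.5 -2.4] M [-0.07  0.65 -0.01] gw 0.123 ff 61
t 8.83 tongue x -74.6 z 57.8 tilt 26.91 yl 2.8 rv [-2.691e+01 -2.000e-02  4.000e-02] Floc [-0.1  0.7 -1.7] M [-0.03  0.62 -0.03] gw 0.122 ff 61
```

```bash

python3 -m inch '[{"wx":0,"wy":0,"wz":0,"dx":0,"dy":-0.0013,"dz":-0.0007,"grip":1},{"wx":0,"wy":0,"wz":0,"dx":0,"dy":0,"dz":0,"grip":1}]'>/dev/null; python3 -c "from h import *;where()"
python3 -m inch '[{"wx":0,"wy":0,"wz":0,"dx":0,"dy":-0.0013,"dz":-0.0007,"grip":1},{"wx":0,"wy":0,"wz":0,"dx":0,"dy":0,"dz":0,"grip":1}]'>/dev/null; python3 -c "from h import *;where()"
```

```text
t 9.00 tongue x -75.5 z 58.1 tilt 26.97 yl 2.9 rv [-2.697e+01 -1.000e-02  2.000e-02] Floc [ 0.7 -0.6 -2.2] M [ 0.04  0.49 -0.  ] gw 0.127 ff 61
t 9.17 tongue x -76.0 z 58.6 tilt 27.07 yl 2.9 rv [-2.707e+01 -0.000e+00  1.000e-02] Floc [ 4.4  0.2 -3.9] M [-0.   -0.38 -0.06] gw 0.124 ff 61
```

```bash
cat >> h.py <<'E'
def seq(*tg):
    """per-leg rows from measured pose through tongue targets"""
    s=manip.state(); p0=np.array(s["tool_pos"]); R0=Rot.from_euler('xyz',s["eef_rot"])
    for (t,n) in tg:
        p1,e=tgt(*t); R1=Rot.from_euler('xyz',e); w=(R0.inv()*R1).as_rotvec(); r=w/n
        S=sum(Rot.from_rotvec(r*k).as_matrix() for k in range(n)); d=np.linalg.solve(S,R0.inv().apply(p1-p0))
        print(t,n,"rows w",np.round(r,4),"d",np.round(d*1000,2),"mm"); p0,R0=p1,R1
E
python3 - <<'E'
from h import *
seq(((-75,60.5,21,2.7),3),((-75.2,62.8,14,2.7),3))
E
```

```text
(-75, 60.5, 21, 2.7) 3 rows w [ 0.0353  0.     -0.0001] d [-0.06  3.41  2.48] mm
(-75.2, 62.8, 14, 2.7) 3 rows w [ 0.0407 -0.      0.    ] d [-0.    3.44  2.64] mm
```

```bash

python3 -m inch '[{"wx":0.035,"wy":0,"wz":0,"dx":0,"dy":0.0035,"dz":0.0025,"grip":1},{"wx":0.035,"wy":0,"wz":0,"dx":0,"dy":0.0034,"dz":0.0025,"grip":1},{"wx":0.035,"wy":0,"wz":0,"dx":0,"dy":0.0034,"dz":0.0025,"grip":1},{"wx":0,"wy":0,"wz":0,"dx":0,"dy":0,"dz":0,"grip":1}]'>/dev/null; python3 - <<'E'
from h import *
where()
seq(((-75.2,62.8,14,2.7),3))
E
```

```text
t 9.50 tongue x -74.5 z 60.3 tilt 20.95 yl 2.8 rv [-20.95   0.04   0.08] Floc [-0.1  0.3 -1.7] M [ 0.02  0.4  -0.01] gw 0.123 ff 61
(-75.2, 62.8, 14, 2.7) 3 rows w [ 0.0404 -0.0002 -0.0005] d [-0.02  3.27  2.48] mm
```

```bash

python3 -m inch '[{"wx":0.04,"wy":0,"wz":0,"dx":0,"dy":0.0033,"dz":0.0025,"grip":1},{"wx":0.04,"wy":0,"wz":0,"dx":0,"dy":0.0032,"dz":0.0025,"grip":1},{"wx":0.04,"wy":0,"wz":0,"dx":0,"dy":0.0032,"dz":0.0025,"grip":1},{"wx":0,"wy":0,"wz":0,"dx":0,"dy":0,"dz":0,"grip":1}]'>/dev/null; python3 - <<'E'
from h import *
where()
seq(((-75.2,63.7,10,2.7),3),((-75.2,64.5,7,2.7),2),((-75.2,65.3,4,2.7),2),((-75.2,66,1,2.7),2))
E
python3 c.py 5
```

```text
t 9.83 tongue x -75.3 z 62.3 tilt 14.10 yl 2.8 rv [-1.41e+01  1.00e-02  7.00e-02] Floc [ 0.8  0.  -1.5] M [ 0.02  0.36 -0.  ] gw 0.118 ff 61
(-75.2, 63.7, 10, 2.7) 3 rows w [ 0.0238 -0.     -0.0004] d [-0.03  2.05  1.52] mm
(-75.2, 64.5, 7, 2.7) 2 rows w [ 0.0262 -0.      0.    ] d [-0.    2.17  1.76] mm
(-75.2, 65.3, 4, 2.7) 2 rows w [0.0262 0.     0.    ] d [0.   2.15 1.76] mm
(-75.2, 66, 1, 2.7) 2 rows w [ 0.0262  0.     -0.    ] d [0.   2.13 1.81] mm
[ 0.79  0.62 -0.87  1.97  0.78  0.61 -0.45]
```

View pics/w5.png

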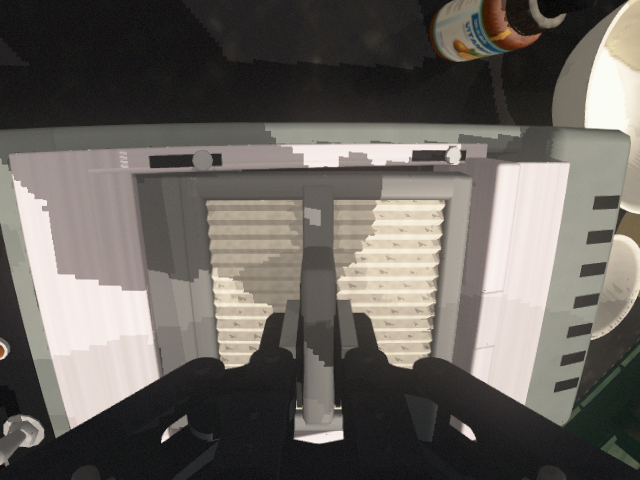

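```bash

python3 -m inch '[{"wx":0.024,"wy":0,"wz":0,"dx":0,"dy":0.0021,"dz":0.0015,"grip":1},{"wx":0.024,"wy":0,"wz":0,"dx":0,"dy":0.002,"dz":0.0015,"grip":1},{"wx":0.024,"wy":0,"wz":0,"dx":0,"dy":0.002,"dz":0.0015,"grip":1},{"wx":0,"wy":0,"wz":0,"dx":0,"dy":0,"dz":0,"grip":1}]'>/dev/null; python3 - <<'E'
from h import *
where()
seq(((-75.2,64.5,7,2.7),2),((-75.2,65.3,4,2.7),2),((-75.2,66,1,2.7),2))
E
```

```text
t 10.27 tongue x -75.8 z 63.9 tilt 10.04 yl 2.8 rv [-10.04  -0.03   0.03] Floc [ 2.4 -0.9  1.5] M [ 0.03 -0.78 -0.01] gw 0.129 ff 62
(-75.2, 64.5, 7, 2.7) 2 rows w [ 0.0265  0.0003 -0.0002] d [-0.07  2.48  1.93] mm
(-75.2, 65.3, 4, 2.7) 2 rows w [0.0262 0.     0.    ] d [0.   2.15 1.76] mm
(-75.2, 66, 1, 2.7) 2 rows w [ 0.0262  0.     -0.    ] d [0.   2.13 1.81] mm
```

```bash

python3 -m inch '[{"wx":0.026,"wy":0,"wz":0,"dx":0,"dy":0.0025,"dz":0.0019,"grip":1},{"wx":0,"wy":0,"wz":0,"dx":0,"dy":0,"dz":0,"grip":1}]'>/dev/null; python3 -c "from h import *;where()"
python3 -m inch '[{"wx":0.026,"wy":0,"wz":0,"dx":0,"dy":0.0024,"dz":0.0019,"grip":1},{"wx":0,"wy":0,"wz":0,"dx":0,"dy":0,"dz":0,"grip":1}]'>/dev/null; python3 -c "from h import *;where();seq(((-75.2,65.3,4,2.7),2),((-75.2,66,1,2.7),2))"
```

```text
t 10.43 tongue x -75.6 z 64.2 tilt 8.55 yl 2.9 rv [-8.55 -0.03  0.03] Floc [ 4.1 -0.2  0.3] M [ 0.05 -0.79 -0.  ] gw 0.121 ff 62
t 10.60 tongue x -75.5 z 64.3 tilt 7.04 yl 2.9 rv [-7.04 -0.02  0.03] Floc [ 4.8 -0.1 -0.1] M [ 0.12 -0.77  0.  ] gw 0.121 ff 62
(-75.2, 65.3, 4, 2.7) 2 rows w [ 0.0266  0.0002 -0.0003] d [-0.09  2.35  1.71] mm
(-75.2, 66, 1, 2.7) 2 rows w [ 0.0262  0.     -0.    ] d [0.   2.13 1.81] mm
```

```bash

python3 -m inch '[{"wx":0.026,"wy":0,"wz":0,"dx":0,"dy":0.0025,"dz":0.0018,"grip":1},{"wx":0,"wy":0,"wz":0,"dx":0,"dy":0,"dz":0,"grip":1}]'>/dev/null; python3 -c "from h import *;where()"
python3 -m inch '[{"wx":0.026,"wy":0,"wz":0,"dx":0,"dy":0.0024,"dz":0.0018,"grip":1},{"wx":0,"wy":0,"wz":0,"dx":0,"dy":0,"dz":0,"grip":1}]'>/dev/null; python3 -c "from h import *;where();seq(((-75.2,66,1,2.7),2),((-75.2,66,0,2.7),1))"
```

```text
t 10.77 tongue x -75.5 z 64.6 tilt 5.52 yl 2.9 rv [-5.52 -0.02  0.03] Floc [3.9 0.2 0.4] M [ 0.09 -0.67 -0.02] gw 0.124 ff 62
t 10.93 tongue x -75.5 z 64.9 tilt 4.00 yl 2.9 rv [-4.   -0.02  0.04] Floc [2.5 0.4 0.4] M [ 0.16 -0.58  0.01] gw 0.120 ff 62
(-75.2, 66, 1, 2.7) 2 rows w [ 0.0261  0.0001 -0.0003] d [-0.1   2.26  1.62] mm
(-75.2, 66, 0, 2.7) 1 rows w [ 0.0175 -0.      0.    ] d [-0.    1.41  1.43] mm
```

```bash
cat > f.py <<'E'
from h import *
img,W=cloud("wrist"); R=Rot.from_euler('z',A).as_matrix(); L=(W-np.r_[O,0])@R*1000+[0,0,2.2]; z=L[...,2];x=L[...,0];y=L[...,1]
for v in (35,50,57):
    print(v,"top z along x:",[(xb,round(float(np.median(z[m])),1)) for xb in range(-70,76,10) for m in [(abs(x-xb)<2)&(abs(y-v)<1.5)&(z>30)&(z<125)] if m.sum()>5])
for xb in (-40,0,40): m=(abs(x-xb)<2)&(abs(y-65)<8); q=np.argsort(y[m]); print(xb,[(round(float(a),0),round(float(b),0)) for a,b in zip(y[m][q][::14],z[m][q][::14])])
cv2.imwrite("pics/wf.png",img); where()
E
python3 f.py
```

```text
35 top z along x: [(-70, 78.5), (-60, 66.0), (-50, 66.4), (-40, 66.9), (-30, 64.4), (-20, 64.8), (-10, 65.6), (0, 66.7), (10, 70.5), (20, 67.6), (30, 68.1), (40, 68.8), (50, 69.6), (60, 73.3), (70, 88.4)]
50 top z along x: [(-70, 78.4), (-60, 66.6), (-50, 66.3), (-40, 66.9), (-30, 65.6), (-20, 66.4), (-10, 66.7), (0, 68.5), (10, 70.6), (20, 69.4), (30, 70.0), (40, 70.2), (50, 70.9), (60, 73.4), (70, 89.0)]
57 top z along x: [(-70, 78.4), (-60, 66.1), (-50, 66.2), (-40, 67.0), (-30, 67.4), (-20, 68.2), (-10, 69.0), (0, 69.6), (10, 70.1), (20, 70.8), (30, 71.4), (40, 71.9), (50, 72.6), (60, 73.4), (70, 88.0)]
-40 [(57.0, 66.0), (58.0, 67.0), (58.0, 66.0), (59.0, 66.0), (59.0, 66.0), (60.0, 65.0), (60.0, 60.0), (60.0, 61.0), (62.0, 79.0), (63.0, 78.0), (64.0, 80.0), (64.0, 78.0), (65.0, 80.0), (65.0, 81.0), (66.0, 79.0), (66.0, 80.0), (67.0, 78.0), (67.0, 79.0), (67.0, 79.0), (68.0, 81.0), (68.0, 78.0), (69.0, 79.0), (69.0, 79.0), (69.0, 80.0), (70.0, 78.0), (70.0, 78.0), (71.0, 78.0), (71.0, 78.0), (71.0, 78.0), (72.0, 76.0), (72.0, 76.0), (73.0, 76.0), (73.0, 76.0)]
0 [(57.0, 70.0), (
[... 338 characters left out ...]
.0, 79.0), (70.0, 79.0), (70.0, 79.0), (71.0, 77.0), (71.0, 78.0), (71.0, 76.0), (72.0, 77.0), (72.0, 76.0), (72.0, 77.0)]
40 [(57.0, 73.0), (58.0, 71.0), (58.0, 72.0), (58.0, 72.0), (59.0, 71.0), (60.0, 71.0), (60.0, 65.0), (60.0, 65.0), (60.0, 69.0), (63.0, 79.0), (63.0, 78.0), (64.0, 79.0), (64.0, 79.0), (65.0, 78.0), (65.0, 78.0), (65.0, 79.0), (66.0, 78.0), (66.0, 78.0), (67.0, 78.0), (67.0, 78.0), (68.0, 80.0), (68.0, 78.0), (69.0, 79.0), (69.0, 78.0), (70.0, 79.0), (70.0, 79.0), (71.0, 78.0), (71.0, 76.0), (71.0, 77.0), (72.0, 77.0), (72.0, 76.0), (73.0, 77.0)]
t 10.98 tongue x -75.4 z 64.9 tilt 4.04 yl 2.9 rv [-4.04 -0.01  0.04] Floc [4.  0.9 0. ] M [ 0.27 -0.68 -0.04] gw 0.120 ff 62
```

```bash

python3 -m inch '[{"wx":0.026,"wy":0,"wz":0,"dx":0,"dy":0.0023,"dz":0.0017,"grip":1},{"wx":0,"wy":0,"wz":0,"dx":0,"dy":0,"dz":0,"grip":1}]'>/dev/null; python3 -c "from h import *;where()"
python3 -m inch '[{"wx":0.026,"wy":0,"wz":0,"dx":0,"dy":0.0023,"dz":0.0017,"grip":1},{"wx":0,"wy":0,"wz":0,"dx":0,"dy":0,"dz":0,"grip":1},{"wx":0,"wy":0,"wz":0,"dx":0,"dy":0,"dz":0,"grip":1}]'>/dev/null; python3 f.py
```

```text
t 11.15 tongue x -75.4 z 65.3 tilt 2.49 yl 2.9 rv [-2.49 -0.01  0.04] Floc [ 3.2  0.3 -0.7] M [ 0.24 -0.62  0.02] gw 0.123 ff 62
35 top z along x: [(-70, 78.5), (-60, 66.7), (-50, 66.1), (-40, 66.4), (-30, 63.1), (-20, 63.3), (-10, 63.2), (0, 63.5), (10, 67.1), (20, 63.2), (30, 63.6), (40, 63.7), (50, 63.9), (60, 67.1), (70, 87.0)]
50 top z along x: [(-70, 78.5), (-60, 67.0), (-50, 66.1), (-40, 66.3), (-30, 64.2), (-20, 64.4), (-10, 65.1), (0, 65.6), (10, 67.0), (20, 65.5), (30, 64.9), (40, 64.5), (50, 65.4), (60, 67.0), (70, 86.5)]
57 top z along x: [(-70, 78.5), (-60, 66.5), (-50, 66.2), (-40, 66.4), (-30, 66.2), (-20, 66.3), (-10, 66.3), (0, 66.4), (10, 66.6), (20, 66.7), (30, 66.8), (40, 66.9), (50, 66.9), (60, 67.0), (70, 86.3)]
-40 [(57.0, 68.0), (57.0, 66.0), (58.0, 65.0), (59.0, 67.0), (59.0, 67.0), (60.0, 65.0), (60.0, 63.0), (62.0, 78.0), (63.0, 79.0), (63.0, 78.0), (64.0, 79.0), (64.0, 78.0), (65.0, 79.0), (65.0, 80.0), (66.0, 81.0), (66.0, 79.0), (67.0, 80.0), (67.0, 78.0), (68.0, 80.0), (68.0, 81.0), (69.0, 78.0), (69.0, 79.0), (69.0, 80.0), (70.0, 78.0), (70.0, 78.0), (
[... 484 characters left out ...]
 78.0), (71.0, 78.0), (71.0, 78.0), (71.0, 77.0), (72.0, 77.0), (72.0, 76.0), (73.0, 76.0)]
40 [(57.0, 68.0), (58.0, 66.0), (58.0, 67.0), (59.0, 66.0), (59.0, 67.0), (59.0, 66.0), (60.0, 63.0), (60.0, 61.0), (63.0, 77.0), (63.0, 78.0), (63.0, 78.0), (64.0, 79.0), (64.0, 79.0), (65.0, 79.0), (65.0, 78.0), (66.0, 79.0), (66.0, 79.0), (66.0, 79.0), (67.0, 78.0), (67.0, 79.0), (68.0, 79.0), (68.0, 78.0), (68.0, 77.0), (69.0, 79.0), (69.0, 79.0), (70.0, 79.0), (70.0, 78.0), (71.0, 78.0), (71.0, 78.0), (71.0, 78.0), (72.0, 75.0), (72.0, 76.0), (73.0, 76.0), (73.0, 77.0)]
t 11.45 tongue x -75.3 z 65.7 tilt 1.05 yl 2.8 rv [-1.05 -0.01  0.04] Floc [ 4.8  0.1 -2.4] M [ 0.34 -0.72 -0.01] gw 0.121 ff 61
```

```bash
sed -i '/^for xb in (-40/d;s/(35,50,57)/(57,)/' f.py
python3 -m inch '[{"wx":0.007,"wy":0,"wz":0,"dx":0,"dy":0.0007,"dz":0.0015,"grip":1},{"wx":0,"wy":0,"wz":0,"dx":0,"dy":0,"dz":0,"grip":1}]'>/dev/null; python3 -c "from h import *;where()"
python3 -m inch '[{"wx":0,"wy":0,"wz":0,"dx":0,"dy":0.0005,"dz":0.0015,"grip":1},{"wx":0,"wy":0,"wz":0,"dx":0,"dy":0,"dz":0,"grip":1}]'>/dev/null; python3 -c "from h import *;where()"
python3 -m inch '[{"wx":0,"wy":0,"wz":0,"dx":0,"dy":0,"dz":0.0015,"grip":1},{"wx":0,"wy":0,"wz":0,"dx":0,"dy":0,"dz":0,"grip":1}]'>/dev/null; python3 f.py
```

```text
t 11.62 tongue x -75.2 z 66.1 tilt 0.57 yl 2.9 rv [-0.57 -0.06  0.04] Floc [0.2 1.  8.9] M [ 0.27  0.25 -0.02] gw 0.121 ff 63
t 11.78 tongue x -75.2 z 66.1 tilt 0.52 yl 3.0 rv [-0.52 -0.13  0.04] Floc [-5.9  0.7 22.3] M [ 0.22  1.48 -0.02] gw 0.126 ff 65
57 top z along x: [(-70, 78.5), (-60, 67.0), (-50, 66.4), (-40, 66.3), (-30, 66.3), (-20, 66.4), (-10, 66.3), (0, 66.4), (10, 66.3), (20, 66.4), (30, 66.4), (40, 66.3), (50, 66.3), (60, 66.4), (70, 86.0)]
t 12.00 tongue x -75.2 z 66.1 tilt 0.53 yl 3.0 rv [-0.53 -0.19  0.04] Floc [-10.3   0.6  31.8] M [ 0.16  2.45 -0.07] gw 0.127 ff 66
```

```bash

python3 -m inch '[{"wx":0,"wy":0,"wz":0,"dx":0,"dy":-0.0015,"dz":-0.004,"grip":1},{"wx":0,"wy":0,"wz":0,"dx":0,"dy":0,"dz":0,"grip":1}]'>/dev/null; python3 -c "from h import *;where()"
python3 -m inch '[{"wx":0,"wy":0,"wz":0,"dx":0,"dy":0,"dz":0,"grip":0.7},{"wx":0,"wy":0,"wz":0,"dx":0,"dy":0,"dz":0,"grip":0.6},{"wx":0,"wy":0,"wz":0,"dx":0,"dy":0,"dz":0,"grip":0.6},{"wx":0,"wy":0,"wz":0,"dx":0,"dy":0,"dz":0,"grip":0.6}]' 40
python3 f.py
```

```text
t 12.17 tongue x -75.4 z 66.7 tilt 0.74 yl 2.8 rv [-0.74 -0.03  0.03] Floc [ 6.   1.5 -1. ] M [ 0.5  -1.19 -0.03] gw 0.125 ff 61
time_s: 12.5
tool_pos: [0.6068, -0.0746, 0.1476]
eef_rot: [3.134, 0.0, 1.664]
contact_force: [-0.1, -0.1, 0.1]
gripper_width: 0.4
finger_force: 0.0
57 top z along x: [(-70, 78.4), (-60, 67.2), (-50, 66.5), (-40, 66.4), (-30, 66.4), (-20, 66.5), (-10, 66.4), (0, 66.3), (10, 66.4), (20, 66.4), (30, 66.3), (40, 66.5), (50, 66.4), (60, 66.5), (70, 86.5)]
t 12.55 tongue x -76.9 z 65.5 tilt 0.47 yl 2.5 rv [-0.47 -0.02  0.05] Floc [ 0.2 -0.6  0.2] M [ 0.02  0.03 -0.03] gw 0.400 ff 0
```

```bash

python3 -m inch '[{"wx":0,"wy":0,"wz":0,"dx":0,"dy":0.001,"dz":-0.015,"grip":0.6},{"wx":0,"wy":0,"wz":0,"dx":0,"dy":0,"dz":-0.03,"grip":0.6},{"wx":0,"wy":0,"wz":0,"dx":0,"dy":0,"dz":-0.03,"grip":1},{"wx":0,"wy":0,"wz":0,"dx":0,"dy":0,"dz":-0.025,"grip":1},{"wx":0,"wy":0,"wz":0,"dx":0,"dy":0,"dz":0,"grip":1}]' 30 | head -4
python3 - <<'E'
from h import *
img,W=cloud("top"); cv2.imwrite("pics/top2.png",img)
plan([.4845,-.097,.235],[np.pi,0,A+np.pi/2])
E
python3 c.py 6 fan_switch
```

```text
time_s: 12.97
tool_pos: [0.6107, -0.0732, 0.2551]
eef_rot: [3.123, 0.002, 1.665]
contact_force: [0.7, 0.2, 0.5]
at [ 0.6096 -0.0736  0.2526] [1.7908e+02 1.0000e-01 9.5370e+01] t 13.02 F [ 1.2 -0.8 -0.6]
total p [-0.0115 -0.1271  0.0156] w [ 0.0161  0.0017 -0.0004]
4 rows: w [ 0.004   0.0004 -0.0001] d [-0.0029 -0.0317  0.0041]
[ 0.75  0.64 -0.95  1.7   0.58  1.1  -0.28]
fan_switch 0.61 [305. 240. 205. 177.] [[0.544, -0.13, 0.059], [0.603, -0.068, 0.062], [0.665, -0.019, 0.092]]
fan_switch 0.5 [116. 311.  25.  14.] [[0.484, -0.128, 0.082], [0.489, -0.122, 0.097], [0.49, -0.118, 0.102]]
```

View pics/w6.png

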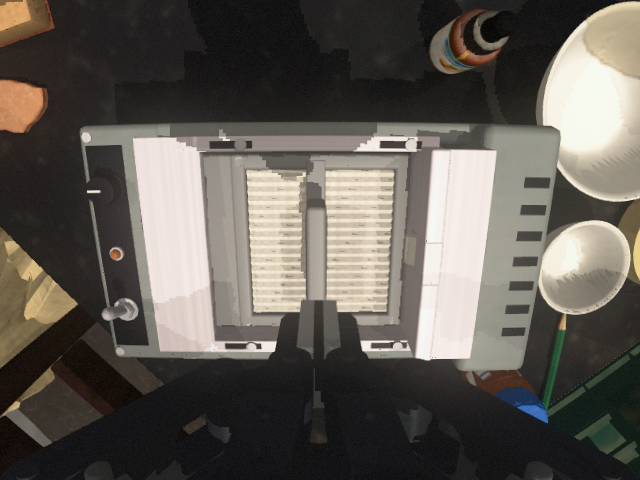

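```bash

python3 -m inch '[{"wx":0.004,"wy":0,"wz":0,"dx":-0.003,"dy":-0.032,"dz":0.004,"grip":1},{"wx":0.004,"wy":0,"wz":0,"dx":-0.003,"dy":-0.032,"dz":0.004,"grip":1},{"wx":0.004,"wy":0,"wz":0,"dx":-0.003,"dy":-0.032,"dz":0.004,"grip":1},{"wx":0.004,"wy":0,"wz":0,"dx":-0.003,"dy":-0.031,"dz":0.004,"grip":1},{"wx":0,"wy":0,"wz":0,"dx":0,"dy":0,"dz":0,"grip":1}]'|head -4
python3 -m inch '[{"wx":0,"wy":0,"wz":0,"dx":0,"dy":0,"dz":0,"grip":1},{"wx":0,"wy":0,"wz":0,"dx":0,"dy":0,"dz":0,"grip":1}]'|head -4
python3 - <<'E'
from h import *
plan([.485,-.097,.179],[np.pi,0,A+np.pi/2]); print(np.round(manip.state()["qpos"],2),manip.state()["gripper_width"])
E
```

```text
time_s: 13.58
tool_pos: [0.475, -0.0993, 0.2286]
eef_rot: [-3.124, 0.001, 1.663]
contact_force: [-0.9, -0.8, 0.0]
time_s: 13.75
tool_pos: [0.4827, -0.0982, 0.2317]
eef_rot: [-3.136, -0.0, 1.664]
contact_force: [0.6, 0.0, 1.1]
at [ 0.4827 -0.0982  0.2317] [-1.7966e+02 -1.0000e-02  9.5330e+01] t 13.75 F [0.6 0.  1.1]
total p [0.0009 0.0027 0.0526] w [-0.0059 -0.0001 -0.0013]
2 rows: w [-0.003  -0.0001 -0.0006] d [0.0005 0.0013 0.0263]
[ 0.98  0.48 -1.03  1.99  0.51  0.96 -0.21] 0.0008346268389458348
```

```bash

python3 -m inch '[{"wx":-0.003,"wy":0,"wz":0,"dx":0,"dy":0.001,"dz":0.02,"grip":1},{"wx":-0.003,"wy":0,"wz":0,"dx":0,"dy":0.001,"dz":0.02,"grip":1},{"wx":0,"wy":0,"wz":0,"dx":0,"dy":0.0005,"dz":0.012,"grip":1},{"wx":0,"wy":0,"wz":0,"dx":0,"dy":0,"dz":0,"grip":1},{"wx":0,"wy":0,"wz":0,"dx":0,"dy":0,"dz":0,"grip":1}]'|head -4
python3 c.py 7 fan_switch
```

```text
time_s: 14.17
tool_pos: [0.4852, -0.0969, 0.1795]
eef_rot: [-3.141, -0.001, 1.666]
contact_force: [-0.2, 0.9, 0.2]
[ 0.91  0.56 -0.95  2.02  0.6   0.87 -0.29]
```

View pics/w7.png

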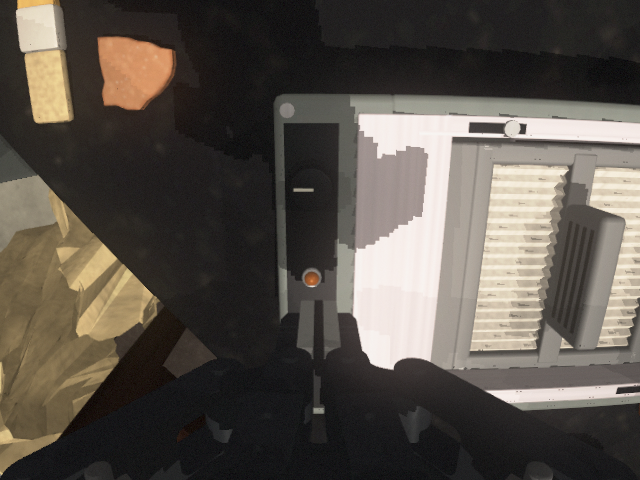

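```bash

python3 -m inch '[{"wx":0,"wy":0,"wz":0,"dx":-0.006,"dy":0,"dz":0,"grip":1},{"wx":0,"wy":0,"wz":0,"dx":-0.006,"dy":0,"dz":0,"grip":1},{"wx":0,"wy":0,"wz":0,"dx":0,"dy":0,"dz":0,"grip":1}]'|sed -n 2,4p
python3 -m inch '[{"wx":0,"wy":0,"wz":0,"dx":-0.004,"dy":0,"dz":0,"grip":1},{"wx":0,"wy":0,"wz":0,"dx":0,"dy":0,"dz":0,"grip":1}]'|sed -n 2,4p
python3 -m inch '[{"wx":0,"wy":0,"wz":0,"dx":-0.004,"dy":0,"dz":0,"grip":1},{"wx":0,"wy":0,"wz":0,"dx":0,"dy":0,"dz":0,"grip":1}]'|sed -n 2,4p
python3 -m inch '[{"wx":0,"wy":0,"wz":0,"dx":-0.004,"dy":0,"dz":0,"grip":1},{"wx":0,"wy":0,"wz":0,"dx":0,"dy":0,"dz":0,"grip":1}]'|sed -n 2,4p
```

```text
tool_pos: [0.4863, -0.1117, 0.1803]
eef_rot: [3.141, 0.002, 1.662]
contact_force: [0.5, -0.4, 0.2]
tool_pos: [0.4864, -0.1148, 0.18]
eef_rot: [3.141, 0.001, 1.663]
contact_force: [0.8, 0.0, -0.3]
tool_pos: [0.4867, -0.1185, 0.1799]
eef_rot: [-3.142, 0.001, 1.664]
contact_force: [-0.9, -0.6, 0.4]
tool_pos: [0.4871, -0.1223, 0.1798]
eef_rot: [-3.142, 0.001, 1.664]
contact_force: [-0.2, 0.1, 0.4]
```

```bash

python3 -m inch '[{"wx":0,"wy":0,"wz":0,"dx":0.03,"dy":0,"dz":0,"grip":1},{"wx":0,"wy":0,"wz":0,"dx":0.04,"dy":0,"dz":-0.02,"grip":1},{"wx":0,"wy":0,"wz":0,"dx":0.04,"dy":0,"dz":-0.03,"grip":1},{"wx":0,"wy":0,"wz":0,"dx":0.01,"dy":0,"dz":-0.01,"grip":1},{"wx":0,"wy":0,"wz":0,"dx":0,"dy":0,"dz":0,"grip":1}]'|sed -n 2,4p
cat > g.py <<'E'
from h import *
img,W=cloud("top"); m=(abs(W[...,0]-.485)<.012)&(abs(W[...,1]+.13)<.03)&(W[...,2]>.088)&(W[...,2]<.112)
print(np.round(W[m][np.argsort(W[m][:,1])],3).tolist())
a=cv2.resize(img[200:350,240:440],(800,600),interpolation=cv2.INTER_CUBIC)
i2,_=cloud("wrist"); 
cv2.imwrite("pics/top3.png",np.hstack([cv2.resize(a,(400,300)),cv2.resize(i2,(400,300))]))
E
python3 g.py; python3 c.py 8 fan_switch
```

```text
tool_pos: [0.4779, -0.0075, 0.2361]
eef_rot: [3.137, 0.001, 1.671]
contact_force: [0.5, 0.4, -1.1]
[[0.482, -0.127, 0.095], [0.486, -0.126, 0.097], [0.484, -0.126, 0.099], [0.484, -0.124, 0.1], [0.486, -0.124, 0.102], [0.482, -0.124, 0.102], [0.484, -0.122, 0.102], [0.486, -0.122, 0.103], [0.482, -0.122, 0.102], [0.48, -0.122, 0.102], [0.481, -0.12, 0.102], [0.486, -0.12, 0.105], [0.484, -0.12, 0.105], [0.483, -0.12, 0.106], [0.486, -0.119, 0.102], [0.482, -0.118, 0.101], [0.484, -0.118, 0.102]]
[ 0.84  0.45 -1.05  2.03  0.49  0.94 -0.38]
fan_switch 0.61 [317. 428.  12.  22.] [[0.484, -0.123, 0.084], [0.486, -0.119, 0.099], [0.489, -0.117, 0.103]]
```

View pics/top3.png

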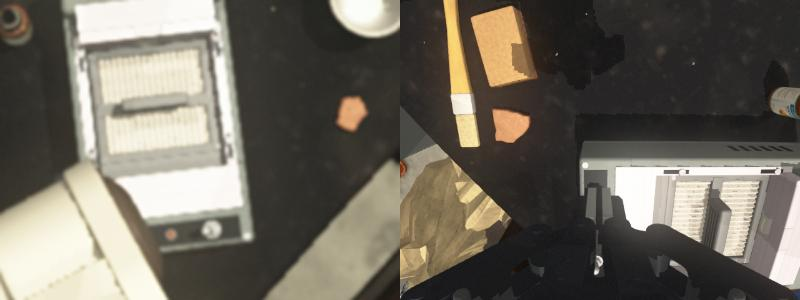

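```bash

python3 - <<'E'
from h import *
plan([.485,-.097,.19],[np.pi,0,A+np.pi/2],3)
E
```

```text
at [ 0.4763 -0.0134  0.2324] [-1.7989e+02  2.0000e-02  9.5200e+01] t 15.73 F [-0.4 -0.2  0. ]
total p [-0.084   0.0011  0.0424] w [-0.0019  0.0004 -0.0035]
3 rows: w [-0.0006  0.0001 -0.0012] d [-0.028   0.0003  0.0141]
```

```bash

python3 -m inch '[{"wx":0,"wy":0,"wz":-0.003,"dx":-0.028,"dy":0,"dz":0.014,"grip":1},{"wx":0,"wy":0,"wz":0,"dx":-0.028,"dy":0.0005,"dz":0.014,"grip":1},{"wx":0,"wy":0,"wz":0,"dx":-0.028,"dy":0.0005,"dz":0.014,"grip":1},{"wx":0,"wy":0,"wz":0,"dx":0,"dy":0,"dz":0,"grip":1},{"wx":0,"wy":0,"wz":0,"dx":0,"dy":0,"dz":0,"grip":1}]'|sed -n 2,4p
python3 -m inch '[{"wx":0,"wy":0,"wz":0,"dx":0,"dy":0,"dz":0,"grip":1},{"wx":0,"wy":0,"wz":0,"dx":0,"dy":0,"dz":0,"grip":1}]'|sed -n 2,4p
```

```text
tool_pos: [0.4845, -0.098, 0.1895]
eef_rot: [-3.138, -0.001, 1.661]
contact_force: [0.4, -0.1, 1.5]
tool_pos: [0.4857, -0.0944, 0.1915]
eef_rot: [3.142, -0.0, 1.668]
contact_force: [0.6, 0.8, -0.8]
```

```bash

python3 -m inch '[{"wx":0,"wy":0,"wz":0,"dx":-0.001,"dy":0,"dz":0.012,"grip":1},{"wx":0,"wy":0,"wz":0,"dx":-0.001,"dy":0,"dz":0.012,"grip":1},{"wx":0,"wy":0,"wz":0,"dx":0,"dy":0,"dz":0,"grip":1}]'|sed -n 2,4p
python3 -m inch '[{"wx":0,"wy":0,"wz":0,"dx":-0.006,"dy":0,"dz":0,"grip":1},{"wx":0,"wy":0,"wz":0,"dx":-0.004,"dy":0,"dz":0,"grip":1},{"wx":0,"wy":0,"wz":0,"dx":0,"dy":0,"dz":0,"grip":1}]'|sed -n 2,4p
python3 -m inch '[{"wx":0,"wy":0,"wz":0,"dx":-0.004,"dy":0,"dz":0,"grip":1},{"wx":0,"wy":0,"wz":0,"dx":0,"dy":0,"dz":0,"grip":1}]'|sed -n 2,4p
python3 -m inch '[{"wx":0,"wy":0,"wz":0,"dx":-0.004,"dy":0,"dz":0,"grip":1},{"wx":0,"wy":0,"wz":0,"dx":0,"dy":0,"dz":0,"grip":1}]'|sed -n 2,4p
python3 -m inch '[{"wx":0,"wy":0,"wz":0,"dx":-0.004,"dy":0,"dz":0,"grip":1},{"wx":0,"wy":0,"wz":0,"dx":0,"dy":0,"dz":0,"grip":1}]'|sed -n 2,4p
```

```text
tool_pos: [0.4844, -0.0968, 0.1652]
eef_rot: [-3.138, -0.001, 1.668]
contact_force: [-0.5, -0.7, -0.5]
tool_pos: [0.487, -0.1074, 0.1675]
eef_rot: [-3.141, -0.0, 1.666]
contact_force: [-0.7, -0.5, -0.7]
tool_pos: [0.4875, -0.1103, 0.1679]
eef_rot: [3.141, -0.001, 1.668]
contact_force: [-1.2, 4.1, 2.6]
tool_pos: [0.488, -0.1156, 0.1678]
eef_rot: [3.141, 0.001, 1.667]
contact_force: [0.2, -0.3, -1.1]
tool_pos: [0.4882, -0.1204, 0.1675]
eef_rot: [3.141, 0.002, 1.666]
contact_force: [-0.2, 0.6, 0.3]
```

```bash

python3 -m inch '[{"wx":0,"wy":0,"wz":0,"dx":0.02,"dy":0,"dz":-0.005,"grip":1},{"wx":0,"wy":0,"wz":0,"dx":0.03,"dy":0,"dz":-0.03,"grip":1},{"wx":0,"wy":0,"wz":0,"dx":0.04,"dy":0,"dz":-0.03,"grip":1},{"wx":0,"wy":0,"wz":0,"dx":0.04,"dy":0,"dz":-0.02,"grip":1},{"wx":0,"wy":0,"wz":0,"dx":0,"dy":0,"dz":0,"grip":1}]'|sed -n 2,4p
python3 -m inch '[{"wx":0,"wy":0,"wz":0,"dx":0.02,"dy":0,"dz":0,"grip":1},{"wx":0,"wy":0,"wz":0,"dx":0,"dy":0,"dz":0,"grip":1},{"wx":0,"wy":0,"wz":0,"dx":0,"dy":0,"dz":0,"grip":1}]'|sed -n 2,4p
python3 g.py
python3 - <<'E'
from h import *
W=np.load("top.npy"); i,V=cloud("top")
for l in ["big_bowl","small_bowl","dropper","jar"]:
    for k in manip.silhouettes("top",l)[:1]:
        o=np.load(f"top_{l}.npy"); print(l,np.round(np.nanmean(V[k["pixels"]],0)-np.nanmean(W[o],0),4))
L=((V-np.r_[O,0])@Rot.from_euler('z',A).as_matrix())*1000; z=L[...,2]
print([(xb,round(float(np.median(z[m])),1)) for xb in (-55,-45,40,50,58) for m in [(abs(L[...,0]-xb)<3)&(abs(L[...,1])<50)]])
E
```

```text
tool_pos: [0.4778, 0.0083, 0.2498]
eef_rot: [3.134, -0.001, 1.676]
contact_force: [1.1, 0.6, -0.7]
tool_pos: [0.4746, 0.0207, 0.2456]
eef_rot: [3.141, 0.001, 1.669]
contact_force: [0.2, 0.1, 0.2]
[[0.484, -0.14, 0.098], [0.482, -0.139, 0.099], [0.488, -0.139, 0.103], [0.486, -0.139, 0.103], [0.488, -0.137, 0.104], [0.486, -0.137, 0.105], [0.484, -0.137, 0.105], [0.482, -0.137, 0.106], [0.482, -0.136, 0.099], [0.488, -0.136, 0.102], [0.484, -0.135, 0.104], [0.486, -0.135, 0.106], [0.488, -0.134, 0.098], [0.482, -0.134, 0.098], [0.484, -0.134, 0.099], [0.486, -0.134, 0.101], [0.488, -0.132, 0.096], [0.482, -0.132, 0.095], [0.486, -0.132, 0.097], [0.484, -0.132, 0.097], [0.488, -0.131, 0.089], [0.486, -0.131, 0.092], [0.484, -0.131, 0.093], [0.486, -0.129, 0.088]]
big_bowl [ 0.0004  0.0002 -0.0007]
small_bowl [0.0001 0.0006 0.0002]
dropper [ 0.0006  0.0002 -0.0064]
jar [-0.0001 -0.0002 -0.0007]
[(-55, 66.4), (-45, 66.2), (40, 62.1), (50, 62.5), (58, 65.8)]
```

View pics/top3.png

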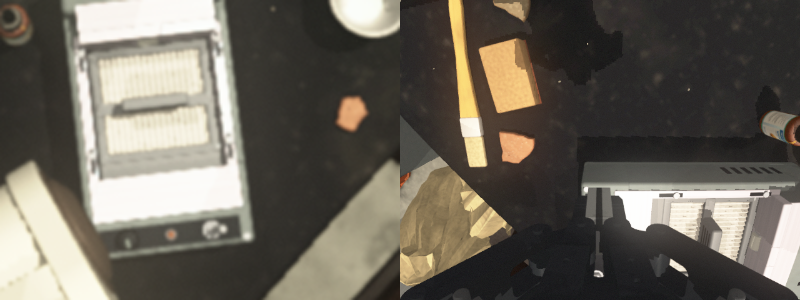

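The bat now leans to −y: its tip moved from y −0.121 to −0.138, so the switch is on. The cassette lies flat at z 66, the bowls and bottles have not moved, and the robot is clear of everything.

```bash
python3 -c "
from cell import manip
print(manip.finish_job())"
```

```text
the job is handed in; nothing more can be done
None
```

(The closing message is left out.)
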